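Find the loose sleeve in a steering link and push it out with a drift

TASK

One of the two bronze sleeves in the link clamped on the knock-out stand has worked loose, the other is sound and they look alike: with the red-handled drift from the sloping rack, find by pressing which one gives, and push that one down and out until it drops into the tray. A loose one gives to a moderate push of under 20 N; if a sleeve resists that, leave it where it is, and never bear down hard with the drift, neither on a sleeve nor on the link. Then put the drift back, fully seated, in the socket it came from, and leave everything else undisturbed.

Things in the scene. Friction and masses are not known exactly. Their poses are not given: they have to be found in the camera images.
- drift: Loose one-piece steel drift with a RED handle, 135 mm long, 0.2 to 0.3 kg. Origin: centre of the nose's flat end; +z runs up its axis to the handle. Starts in one of the rack's three sockets (which one varies), square to the sloping board, collar resting on the board, handle up: its axis leans 20 degrees from vertical towards the rack's front (-x).
- drift_nose (a point): Centre of the flat end of the red drift's nose (its origin). Going up the axis: nose 16 mm in diameter (edge chamfer 1 mm) to 52 mm, then a taper to 24 mm diameter at 59 mm, 24 mm to 66 mm, then the brass collar, 32 mm in diameter, from 66 to 72 mm.
- drift_grip (a point): Point on the red drift's axis, 108 mm above the nose end and 27 mm below its top, where to hold it: the ribbed round handle, 22 mm in diameter, runs from 80 to 135 mm, with a 17 mm neck between it and the collar.
- link: Aluminium steering link, clamped on the stand, fixed: two round bosses 44 mm in diameter, 40 mm high, 110 mm apart (at y = +55 and -55 mm), joined by a web under the clamp strap. Origin: its middle, 20 mm above the stand's board; z up along the bores. The strap's two star knobs, at x = +46 and -46 mm, y = 0, 40 mm in diameter, stand 28 mm above the boss faces.
- bore_1 (a point): Centre of the 18 mm through bore at the flat upper face of the link's +y boss, 120 mm above the bench. The 16 mm nose has only 1 mm of room all round and the bore no lead-in: feel for it. The height where the nose meets something tells whether it stands on the face or, 5 to 9 mm lower, on the sleeve.
- bore_2 (a point): The same for the link's -y boss.
- sleeve_1: Bronze sleeve in the link's +y boss: 17.4 mm outside, 10 mm inside, 30 mm long, 40 g. Origin: its centre, z along its axis. Its top starts 5 to 9 mm below the boss face. Either this one or sleeve_2 is the loose one, at random; only pressing tells. Nothing grips the drift; its nose can go 50 mm deep before its taper meets the boss.
- sleeve_2: The like sleeve in the link's -y boss. The loose one slides under a steady 8 to 16 N (varies) and falls free when the nose is about 35 mm below the boss face. The sound one holds against more than 100 N and hardly moves. Over 80 N from the drift on a sleeve or the link, even for an instant, is too hard: meet them slowly.
- stand: Plywood knock-out stand, fixed to the bench: board 150 x 240 x 18 mm (240 along its y), top 80 mm above the bench, on two side legs, with a 30 mm hole under each bore, open in front and behind. Origin: on the bench, under the link's middle, axes as the link's.
- catch_tray: Loose steel tray, 120 x 190 mm, 24 mm high, walls 3 mm, on the bench under the stand's holes. Origin: centre of its underside.
- rack: Wooden tool rack, fixed, 230 mm wide along its y: a sloping board, 18 mm thick, 90 mm deep, with three through sockets 27 mm in diameter at y = -70, 0 and 70 mm, over a base board. It slopes 20 degrees, facing up and to the front (-x): the socket axes point along (-0.342, 0, 0.940) in the rack's frame. Origin: on the bench below the middle socket's mouth.
- rack_seat (a point): Centre of the middle socket's mouth on the sloping face, 85 mm above the bench (axes as the rack's, not tilted). The tools' collars rest on this face.
- small_drift: Bystander in the rack: a tool of the same handle and collar, but with a BLUE handle and an 8 mm nose that would slip through the sleeve. Origin at its nose end.
- awl: Bystander in the rack: a tool of the same handle and collar, but with a YELLOW handle and a pointed nose. Origin at its point.
- spare_wheel: Bystander: a trolley wheel, 100 mm in diameter, 40 mm high, lying on the bench beyond the work. Origin at its centre.
- tin: Bystander: open steel tin, 80 mm in diameter, 110 mm high. Origin: centre of its underside.
- glue: Bystander: white bottle with orange cap, 56 mm in diameter, 160 mm high. Origin: centre of its underside.
- jar_lid: Bystander: green lid, 90 mm in diameter, 14 mm high, with two old sleeves in it. Origin: centre of its underside.
- hammer: Bystander: hammer 260 mm long lying on the bench to the right. Origin: middle of its length, underneath.
- wrench: Bystander: spanner 180 mm long lying on the bench to the left. Origin: middle of its length, underneath.
Things that resemble listed ones, but are neither listed nor needed, are in the scene too. Leave any purple look-alike of the catch_tray alone.

How it is judged:
On the way, in this order (a step that is already met when the one before it is completed fails the run):
1. the red drift is taken out of its socket (distance of drift from where it was at the start of the episode above 0.08 m), for 0.1 s.
2. the drift's nose is in a bore and presses on the sleeve there (((z of drift_nose in the frame of link below 0.017 m and horizontal distance between drift_nose and bore_1 below 0.004 m and contact force between drift and sleeve_1 above 2 N) or (z of drift_nose in the frame of link below 0.017 m and horizontal distance between drift_nose and bore_2 below 0.004 m and contact force between drift and sleeve_2 above 2 N))), for 0.1 s.
3. the drift has pushed one sleeve out of the underside of the link (((z of sleeve_1 in the frame of link below -0.034 m and z of drift_nose in the frame of link below -0.008 m and horizontal distance between drift_nose and bore_1 below 0.004 m) or (z of sleeve_2 in the frame of link below -0.034 m and z of drift_nose in the frame of link below -0.008 m and horizontal distance between drift_nose and bore_2 below 0.004 m))), for 0.05 s.
At the end, for the whole second after the job is handed in: One sleeve lies at rest in the tray, the other is still in its bore within 4 mm of its start; the tray is within 20 mm of its start; the red drift is back in its own socket, collar on the board (nose within 6 mm of its start, leaning 15 to 25 degrees), at rest (((x of sleeve_1 in the frame of catch_tray between -0.052 and 0.052 m and y of sleeve_1 in the frame of catch_tray between -0.088 and 0.088 m and height (world z) of sleeve_1 below 0.035 m and linear speed of sleeve_1 below 0.03 m/s and distance of sleeve_2 from where it was at the start of the episode below 0.004 m) or (x of sleeve_2 in the frame of catch_tray between -0.052 and 0.052 m and y of sleeve_2 in the frame of catch_tray between -0.088 and 0.088 m and height (world z) of sleeve_2 below 0.035 m and linear speed of sleeve_2 below 0.03 m/s and distance of sleeve_1 from where it was at the start of the episode below 0.004 m)) and distance of catch_tray from where it was at the start of the episode below 0.02 m and distance of drift from where it was at the start of the episode below 0.006 m and angle between drift's own z axis and vertical between 0.26 and 0.44 rad and linear speed of drift below 0.02 m/s); the robot touches nothing.
It fails at once if the drift bears down too hard on a sleeve or the link (more than 80 N) (contact force between drift and sleeve_1 above 80 N or contact force between drift and sleeve_2 above 80 N or contact force between drift and link above 80 N).
It fails at once if the blue or the yellow tool is moved by more than 12 mm (distance of any of small_drift, awl from where it was at the start of the episode above 0.012 m).
It fails at once if a bystander on the bench is moved by more than 30 mm (distance of any of spare_wheel, tin, glue, jar_lid, hammer, wrench from where it was at the start of the episode above 0.03 m).
It also fails if it takes over 72 s, if anything falls off the work surface, if the arm or the gripper's body presses on something with over 40 N, if the wrist force passes 120 N, or if a joint passes its speed limit or range.

ROBOT

A 6-joint arm with a two-finger parallel gripper is mounted at the origin on the work surface. World frame = base frame: x ahead of the robot, y to its left, z up, the work surface at z = 0. Lengths are in m, angles in rad, forces in N, time in s.
With the tool pointing down it reaches from about 0.375 to 0.975 m from the base axis. Payload 3.8 kg.
Tool frame: the origin (TCP) lies at the very end of the fingers, on their centre line; the grasp point (between the pads) lies 19 mm behind it; z points along the fingers, y is the direction in which the jaws open and shut (so a half turn about z gives the same grasp; the last joint's range is limited). The gripper opens to 85 mm and grips with 20 to 120 N. Pads are 22 mm wide; open, the fingers measure 114 mm over their backs; the gripper's body (76 mm by 85 mm) begins 54 mm behind the grasp point. The pads swing forward as they close: fully open they stand 13 mm farther back than shut.
Start: joints at [-1.33, 0.264, 1.604, -0, 1.274, -0.037], TCP at [0.185, -0.649, 0.231] pointing down, gripper open.
Joint ranges: [-2.63, 2.63], [-0.94, 2.18], [0.31, 2.57], [-1.31, 4.45], [0, 2.66], [-2.55, 2.55]. Speed limits (rad/s): [2.57, 2.57, 3.14, 3.14, 3.14, 3.14].

INTERFACE

Orientations are given as a rotation vector (axis times angle).
In Python, from workcell import bot, viewer, finish_job gives the robot as it stands.
- The arm moves only by the tool servo_tool, never from a script. Its argument "plan" is a list that holds one entry, the list of rows, each a list of 6 numbers: the shift along the tool's x, y, z in cm, then the turn, a rotation vector about the tool's x, y, z in degrees. A call has 1 to 20 rows; each row is the pose to reach, as a shift and turn from the pose measured when the call began, along the tool's axes at that moment; what a row does not reach only later rows make up. A row lasts 1/12 s, in which the tool goes at most 41.7 mm and 7.16 degrees, less where a joint would pass 70% of its speed; a pose out of reach is approached as far as the arm can. A call with a gripper value outside its range is refused whole. "claw" is the finger opening in cm, from 0 to 8.54, set as the call begins (left out, the last holds). The fingers move at their own pace and stop on an object; "grip_force" is the grip in N (left out, the last holds). Time passes only in rows, so rows that repeat a pose let the fingers close. It gives the time, the measured TCP pose, the force and the opening at its end, in the units of the state.
- bot.read_state(): the state, without advancing time (a new reading comes with each control period).
- viewer.read_camera(name): name is "scene" or "top"; returns a dict with "color" (400x640x3 uint8, red, green, blue), "fx", "fy", "cx", "cy" (pixels), "k1" (the pictures are not rectified: a ray, as slopes to the right and down, at radius r is drawn at 1 + k1 r^2 times it, then the intrinsics apply), "eye" and "rotation" of the camera in the world. Camera axes: x right, y down, z forward; pixel columns grow to the right and rows downward; lengths in m; the calibration is good to about 2 mm. A picture is of the moment at which its call begins. There is no depth.
- finish_job(): hands the job in, once; it reports no verdict.
The state is a dict: "time": time; "q": joint angles; "joint_vel": joint speeds; "joint_torque": joint torques, N m; "tool_pos": TCP position; "tcp_rot": TCP orientation; "wrist_force": force on the tool from outside, world axes, zero at the start; "torque": the same for the moment, N m; "width": opening from 0.0 (shut) to 1.0 (fully open).
Only numpy, scipy, OpenCV 4.12 (cv2) and the standard library are available. Lean on these libraries where they do the work, as an engineer would, in place of code of your own. Each camera call takes 0.05 s, during which the arm holds its last target.

## Working session

There is one attempt and no reset: what is moved stays moved. The work goes in short steps, Python scripts to look and compute and a tool call to move; the robot and the scene stay as the last step left them, time stands still between calls to the robot, and variables do not carry over. Pictures are saved under pics/ and viewed, and the job is handed in when it is done.

Besides the shell and the picture viewer there is one more tool, called in YAML: its name, and indented under it one key for each argument. servo_tool: Moves the arm, as the interface text tells. Its arguments: {"type":"object","properties":{"plan":{"type":"array"},"claw":{"type":"number"},"grip_force":{"type":"number"}},"required":["plan"]}

```bash
mkdir -p pics; ls; cat > h.py <<'E'
import numpy as np, cv2
from workcell import bot, viewer, finish_job
from scipy.spatial.transform import Rotation as R
def cam(n):
    c=viewer.read_camera(n); return c
def ray(c,u,v):
    x=(u-c["cx"])/c["fx"]; y=(v-c["cy"])/c["fy"]
    k=c["k1"]; X,Y=x,y
    for _ in range(30):
        s=1+k*(X*X+Y*Y); X,Y=x/s,y/s
    d=np.array(c["rotation"])@np.array([X,Y,1.]); return np.array(c["eye"]),d
def plane(c,u,v,z):
    e,d=ray(c,u,v); return e+d*(z-e[2])/d[2]
def proj(c,p):
    q=np.array(c["rotation"]).T@(np.array(p)-np.array(c["eye"])); x,y=q[0]/q[2],q[1]/q[2]
    s=1+c["k1"]*(x*x+y*y); return np.array([x*s*c["fx"]+c["cx"],y*s*c["fy"]+c["cy"]])
def tri(c1,uv1,c2,uv2):
    A=np.zeros((3,3));b=np.zeros(3);D=[]
    for c,uv in((c1,uv1),(c2,uv2)):
        e,d=ray(c,*uv); d/=np.linalg.norm(d); P=np.eye(3)-np.outer(d,d);A+=P;b+=P@e;D.append((e,P))
    p=np.linalg.solve(A,b); return p,[np.linalg.norm(P@(p-e)) for e,P in D]
def save(c,n): cv2.imwrite(n,c["color"][:,:,::-1])
E
python3 - <<'E'
from h import *
import pickle
for n in("scene","top"):
    c=cam(n);save(c,f"pics/{n}0.png");pickle.dump(c,open(n+"0.pkl","wb"))
    print({k:v for k,v in c.items() if k!="color"})
print(bot.read_state())
E
```

```text
pics
{'fx': 392.9099953893436, 'fy': 392.9099953893436, 'cx': 318.509113848757, 'cy': 207.39928216109735, 'k1': 0.010106199461649453, 'eye': array([ 1.36401821, -0.01544589,  0.90169489]), 'rotation': array([-1.77563334, -1.73514592,  0.72660798])}
{'fx': 517.4481881793199, 'fy': 517.4481881793199, 'cx': 318.6739941683464, 'cy': 207.42777436888454, 'k1': 0.01440394575032546, 'eye': array([0.4591535 , 0.00901551, 1.6332846 ]), 'rotation': array([-2.19605509,  2.18313844, -0.10270328])}
{'time': 0.1, 'q': array([-1.32990117e+00,  2.64695114e-01,  1.60524316e+00,  3.95298392e-05,
        1.27371689e+00, -3.69214025e-02]), 'joint_vel': array([ 1.69667765e-03,  3.23556221e-05, -3.52992808e-03,  2.28290433e-03,
        7.88963979e-04,  7.01047214e-04]), 'joint_torque': array([ 3.78588193e-04, -5.16706216e+01, -3.68590522e+01, -3.72889269e-05,
        6.27232526e-03, -2.07124498e-05]), 'tool_pos': array([ 0.1849608 , -0.6484703 ,  0.23007179]), 'tcp_rot': array([-3.10929871e+00, -4.34688497e-01,  2.70619944e-04]), 'wrist_force': array([ 0.66672375,  0.25080747, -0.52721282]), 'torque': array([0.01627201, 0.00512617, 0.03821576]), 'width': 1.0034697786617148}
```

Rotation is a rotation vector; fix the helper.

```bash
sed -i 's/    c=viewer.read_camera(n); return c/    c=viewer.read_camera(n); c["rotation"]=R.from_rotvec(c["rotation"]).as_matrix(); return c/' h.py
python3 - <<'E'
from h import *
import pickle
for n in("scene","top"):
    c=pickle.load(open(n+"0.pkl","rb")); c["rotation"]=R.from_rotvec(c["rotation"]).as_matrix();pickle.dump(c,open(n+"0.pkl","wb"))
    print(c["rotation"])
E
```

```text
[[ 0.02166037  0.70383526 -0.71003292]
 [ 0.99975973 -0.01763766  0.01301511]
 [-0.00336282 -0.71014424 -0.70404819]]
[[ 0.00526055 -0.99697974  0.0774837 ]
 [-0.99985077 -0.00651905 -0.01599814]
 [ 0.01645494 -0.07738797 -0.99686525]]
```

View pics/scene0.png

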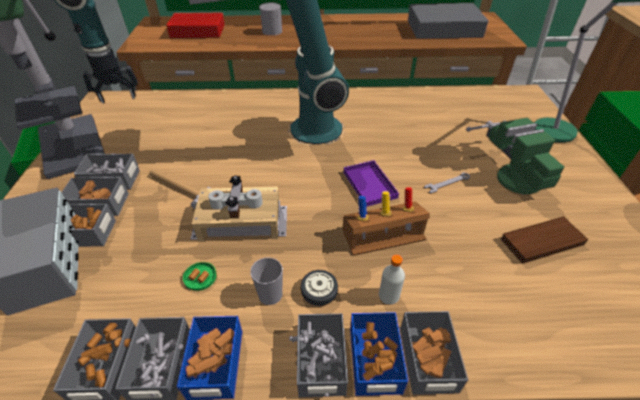

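View pics/top0.png

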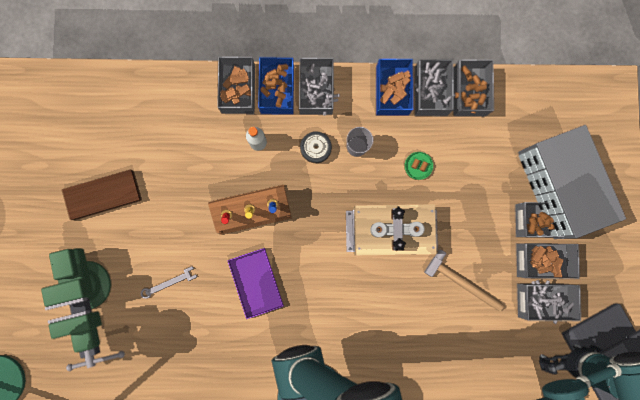

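The scene camera shows the red handle at about (408,197), right of the yellow and blue ones. In the top view the rack is near (250,209), with red at (226,217), and the stand is near (395,230). I'll zoom in for precise features.

```bash
python3 - <<'E'
import cv2
a=cv2.imread("pics/top0.png");s=cv2.imread("pics/scene0.png")
def crop(i,x,y,w,h,k,n): cv2.imwrite(n,cv2.resize(i[y:y+h,x:x+w],None,fx=k,fy=k,interpolation=cv2.INTER_CUBIC))
import numpy as np
crop(a,340,195,105,70,7,"pics/a1.png");crop(a,200,180,100,60,7,"pics/a2.png")
crop(s,185,165,110,80,7,"pics/s1.png");crop(s,335,175,100,80,7,"pics/s2.png")
E
```

```text
(no output)
```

View pics/a1.png

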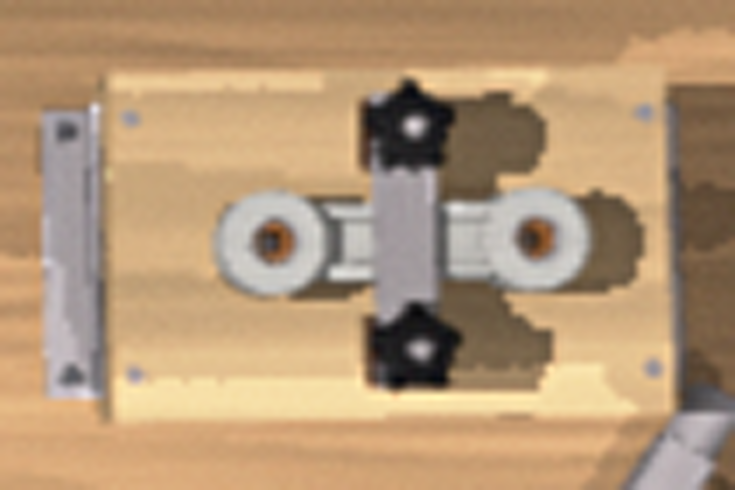

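View pics/a2.png

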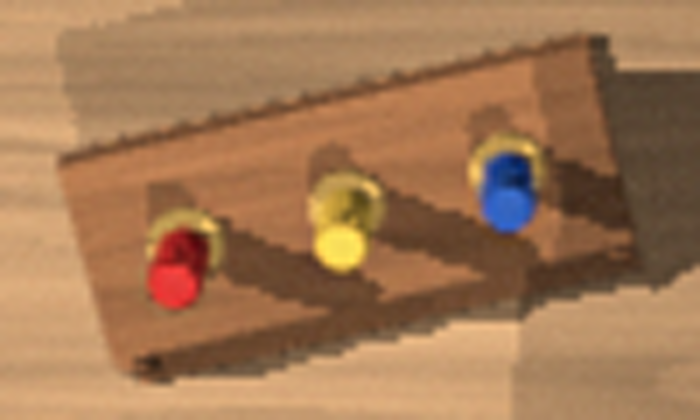

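View pics/s1.png

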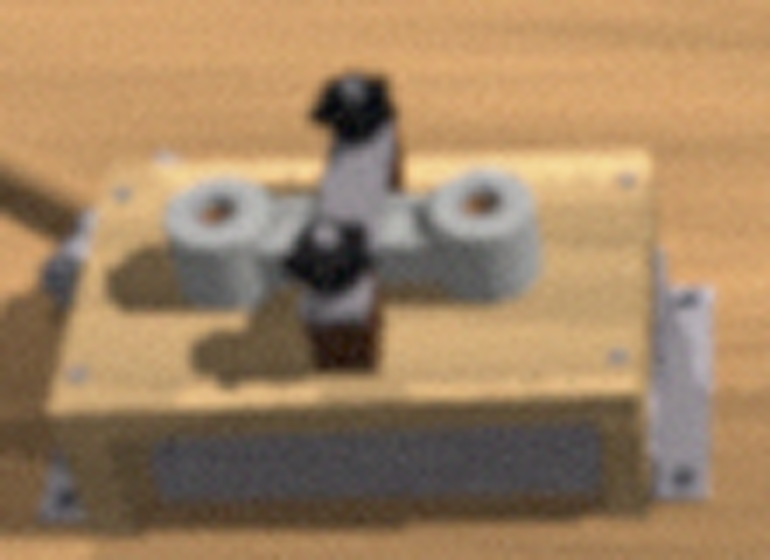

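View pics/s2.png

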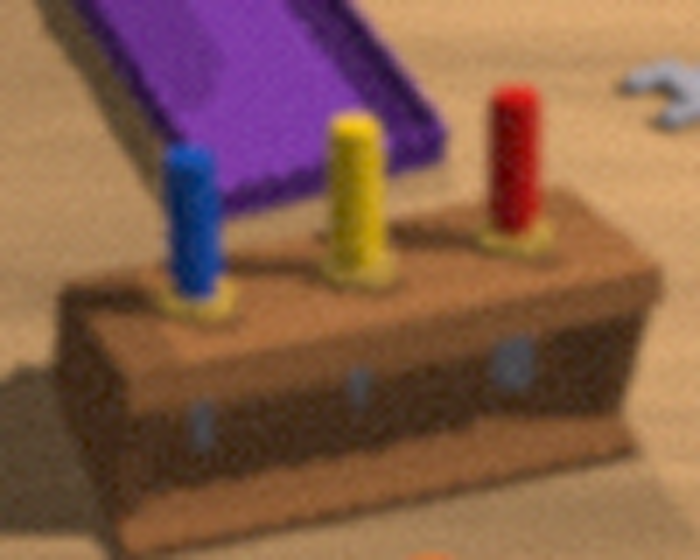

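```bash
cat > m.py <<'E'
from h import *
import pickle
T=pickle.load(open("top0.pkl","rb"));S=pickle.load(open("scene0.pkl","rb"))
def blob(c,box,f,k=8):
    x,y,w,h=box
    im=cv2.resize(c["color"][y:y+h,x:x+w],None,fx=k,fy=k,interpolation=cv2.INTER_CUBIC)
    m=f(im.astype(int)).astype(np.uint8)
    n,l,st,ce=cv2.connectedComponentsWithStats(m)
    out=[]
    for i in range(1,n):
        if st[i,4]>k*k*6:
            pts=cv2.findContours((l==i).astype(np.uint8),cv2.RETR_EXTERNAL,cv2.CHAIN_APPROX_NONE)[0][0]
            (ex,ey),ax,an=cv2.fitEllipse(pts)
            cv=lambda p:((p[0]+.5)/k-.5+x,(p[1]+.5)/k-.5+y)
            out.append((cv(ce[i]),cv((ex,ey)),np.array(ax)/k,an,st[i,4]/k/k,[(cv(p[0])) for p in pts]))
    return out
sat=lambda im: im.max(2)-im.min(2)
hole=lambda im:(sat(im)>38)|(im.max(2)<110)
def p(*a): print(np.round(np.array(a,float),4))
for nm,c,boxes in(("top",T,[(372,222,14,15),(409,222,15,15)]),("scene",S,[(247,187,13,13),(210,188,13,13)])):
    for b in boxes:
        for o in blob(c,b,hole): print(nm,np.round(o[0],2),np.round(o[1],2),np.round(o[2],2),round(o[4],1),plane(c,*o[1],.12).round(4),plane(c,*o[0],.12).round(4))
masks={"red":lambda im:(im[...,0]>110)&(im[...,1]<70)&(im[...,2]<80),
}
for nm,c,b in(("top",T,(215,205,20,25)),("scene",S,(398,180,20,32))):
    for o in blob(c,b,masks["red"]):
        P=np.array(o[5]); print(nm,"red",np.round(o[0],2),P.min(0),P.max(0),o[2],o[3],o[4])
brass=lambda im:(im[...,0]-im[...,2]>70)&(im[...,1]-im[...,2]>45)&(im[...,0]-im[...,1]<55)
for nm,c,b in(("top",T,(200,180,100,60)),("scene",S,(335,175,100,80))):
    for o in blob(c,b,brass): print(nm,"brass",np.round(o[0],2),np.round(o[1],2),o[2],o[3],o[4],plane(c,*o[1],.09).round(4))
E
python3 m.py
```

```text
top [373.48 222.41] [373.25 222.48] [2.15 6.38] 8.1 [ 0.5336 -0.1755  0.12  ] [ 0.5338 -0.1762  0.12  ]
top [383.73 222.38] [383.73 222.5 ] [2.46 5.18] 6.8 [ 0.5337 -0.2063  0.12  ] [ 0.534  -0.2063  0.12  ]
top [378.88 229.12] [378.88 229.12] [5.09 5.6 ] 23.3 [ 0.5142 -0.192   0.12  ] [ 0.5142 -0.192   0.12  ]
top [422.13 222.56] [422.13 222.64] [2.6  4.45] 6.4 [ 0.534  -0.3192  0.12  ] [ 0.5342 -0.3192  0.12  ]
top [416.23 228.58] [416.22 228.59] [4.86 5.31] 21.0 [ 0.5164 -0.3016  0.12  ] [ 0.5164 -0.3017  0.12  ]
top [421.98 235.39] [421.98 235.33] [2.69 5.09] 7.5 [ 0.4968 -0.3184  0.12  ] [ 0.4966 -0.3184  0.12  ]
scene [252.54 188.23] [252.41 188.62] [ 5.04 15.37] 42.1 [ 0.4915 -0.1956  0.12  ] [ 0.4898 -0.1954  0.12  ]
scene [253.49 193.53] [253.54 193.5 ] [2.26 4.73] 8.6 [ 0.5131 -0.1901  0.12  ] [ 0.5132 -0.1903  0.12  ]
scene [215.61 189.23] [215.21 189.47] [ 4.55 16.3 ] 43.2 [ 0.4925 -0.3054  0.12  ] [ 0.4915 -0.3044  0.12  ]
scene [215.85 194.61] [215.9  194.55] [2.08 4.27] 6.7 [ 0.5148 -0.2998  0.12  ] [ 0.5151 -0.2999  0.12  ]
top red [224.74 218.43] [220.9375 212.3125] 
[... 1156 characters left out ...]
1 236.13] [235.13 236.25] [ 8.15382862 61.31125641] 89.62940979003906 244.6875 [0.4916 0.2319 0.09  ]
top brass [269.28 237.  ] [269.12 236.94] [3.99940419 7.80009937] 128.44564819335938 18.390625 [0.4901 0.1311 0.09  ]
scene brass [413.61 198.74] [410.32 213.77] [52.42294312 81.73376465] 2.1665616035461426 1335.15625 [0.5781 0.2635 0.09  ]
scene brass [408.91 209.11] [408.94 208.4 ] [ 6.52129412 11.8046217 ] 90.95472717285156 41.34375 [0.5562 0.2636 0.09  ]
scene brass [363.74 218.05] [363.11 216.9 ] [ 7.48437643 12.16432285] 98.47802734375 42.109375 [0.5872 0.1264 0.09  ]
scene brass [339.02 222.88] [339.01 222.89] [4.0147481  4.74530029] 20.025184631347656 10.328125 [0.6089 0.056  0.09  ]
```

```bash
cat >> h.py <<'E'
psi=np.radians(13.4)
Rr=R.from_euler("z",psi).as_matrix()
ax=Rr@np.array([-np.sin(np.radians(20)),0,np.cos(np.radians(20))])
Rg=np.column_stack([np.cross(Rr@[np.cos(.34907),0,np.sin(.34907)],-ax),Rr@[np.cos(.34907),0,np.sin(.34907)],-ax])
def delta(pos,Rt):
    s=bot.read_state();R0=R.from_rotvec(s["tcp_rot"]).as_matrix()
    return (R0.T@(np.array(pos)-s["tool_pos"])*100).round(2),np.degrees(R.from_matrix(R0.T@Rt).as_rotvec()).round(2)
E
python3 - <<'E'
from h import *
import pickle
T=pickle.load(open("top0.pkl","rb"));S=pickle.load(open("scene0.pkl","rb"))
C=np.array([.556,.262,.0906])
im={}
for n,c in(("top",T),("scene",S)):
    k=8;x,y=((200,180) if n=="top" else (365,165))
    g=cv2.resize(c["color"][y:y+60,x:x+80],None,fx=k,fy=k,interpolation=cv2.INTER_CUBIC)[:,:,::-1].copy()
    e1=np.cross(ax,[0,0,1.]);e1/=np.linalg.norm(e1);e2=np.cross(ax,e1)
    for h,r in((0,.016),(.063,.011),(.008,.011)):
        pts=[proj(c,C+ax*h+r*(np.cos(t)*e1+np.sin(t)*e2)) for t in np.linspace(0,6.28,40)]
        pts=((np.array(pts)-[x,y]+.5)*k-.5).astype(int)
        cv2.polylines(g,[pts],True,(255,255,255),1)
    cv2.imwrite(f"pics/o_{n}.png",g)
print(Rg,delta(C+.107*ax+[0,0,.06],Rg))
E
```

```text
[[-2.31747903e-01  9.14108934e-01  3.32708945e-01]
 [ 9.72775878e-01  2.17771466e-01  7.92624512e-02]
 [ 1.38777878e-17  3.42024043e-01 -9.39692621e-01]] (array([ 56.99, -77.55,  -1.94]), array([-16.03,  15.16, -86.54]))
```

View pics/o_top.png

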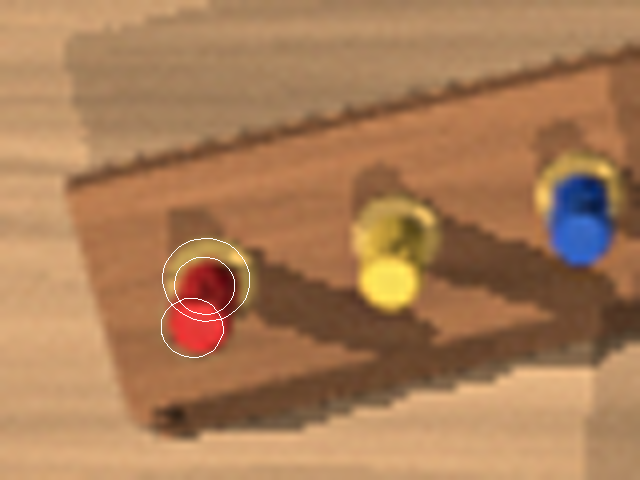

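View pics/o_scene.png

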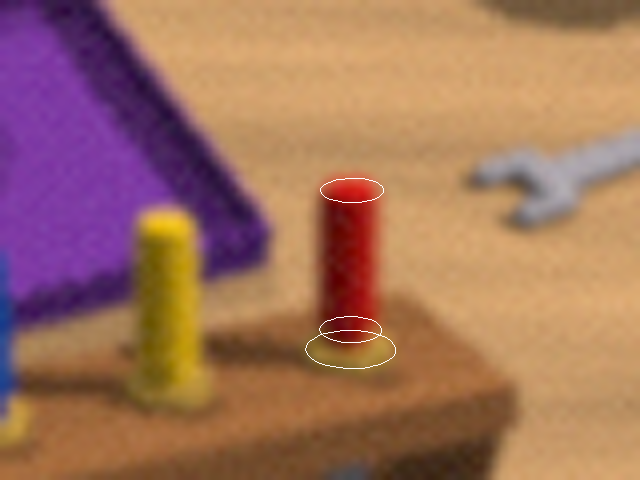

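servo_tool:
  plan:
    - [[41, -30, -7, 0, 0, -45], [41, -30, -7, 0, 0, -45], [41, -30, -7, 0, 0, -45], [41, -30, -7, 0, 0, -45], [41, -30, -7, 0, 0, -45], [41, -30, -7, 0, 0, -45], [41, -30, -7, 0, 0, -45], [41, -30, -7, 0, 0, -45], [41, -30, -7, 0, 0, -45], [41, -30, -7, 0, 0, -45], [41, -30, -7, 0, 0, -45], [41, -30, -7, 0, 0, -45], [41, -30, -7, 0, 0, -45]]
  claw: 5

```text
time: 1.18
tool_pos: [0.4998, -0.2434, 0.3014]
tcp_rot: [-2.703, -1.596, -0.005]
wrist_force: [-0.2, -0.3, -0.6]
width: 0.588
```

```bash
python3 - <<'E'
from h import *
C=np.array([.556,.261,.0906])
print(delta(C+.107*ax+[0,0,.06],Rg)); print(bot.read_state()["q"])
E
```

```text
(array([ 44.4 , -22.13,   5.22]), array([-19.01,   7.14, -41.87]))
[-5.00628208e-01  1.74771588e-03  1.77064296e+00  4.30779527e-03
  1.36951042e+00  2.33466660e-03]
```

servo_tool:
  plan:
    - [[44.4, -22.1, 5.2, -19, 7.1, -41.9], [44.4, -22.1, 5.2, -19, 7.1, -41.9], [44.4, -22.1, 5.2, -19, 7.1, -41.9], [44.4, -22.1, 5.2, -19, 7.1, -41.9], [44.4, -22.1, 5.2, -19, 7.1, -41.9], [44.4, -22.1, 5.2, -19, 7.1, -41.9], [44.4, -22.1, 5.2, -19, 7.1, -41.9], [44.4, -22.1, 5.2, -19, 7.1, -41.9], [44.4, -22.1, 5.2, -19, 7.1, -41.9], [44.4, -22.1, 5.2, -19, 7.1, -41.9], [44.4, -22.1, 5.2, -19, 7.1, -41.9], [44.4, -22.1, 5.2, -19, 7.1, -41.9], [44.4, -22.1, 5.2, -19, 7.1, -41.9], [44.4, -22.1, 5.2, -19, 7.1, -41.9], [44.4, -22.1, 5.2, -19, 7.1, -41.9]]

```text
time: 2.43
tool_pos: [0.5202, 0.252, 0.2505]
tcp_rot: [1.795, 2.277, 0.397]
wrist_force: [0.1, -0.4, -0.1]
width: 0.58
```

```bash
python3 - <<'E'
from h import *
C=np.array([.556,.261,.0906])
print(delta(C+.017*ax,Rg)); print(bot.read_state()["q"])
for n in("scene","top"): 
    c=cam(n);g=c["color"][:,:,::-1]
    g=g[130:260,330:490] if n=="scene" else g[150:280,160:320]
    cv2.imwrite(f"pics/b_{n}.png",cv2.resize(g,None,fx=4,fy=4,interpolation=cv2.INTER_CUBIC))
E
```

```text
(array([ 0.06, -1.96, 14.59]), array([-0.12,  0.06,  0.12]))
[ 0.45329022 -0.14464161  2.03834421 -0.09516673  0.91107871  0.2630271 ]
```

View pics/b_scene.png

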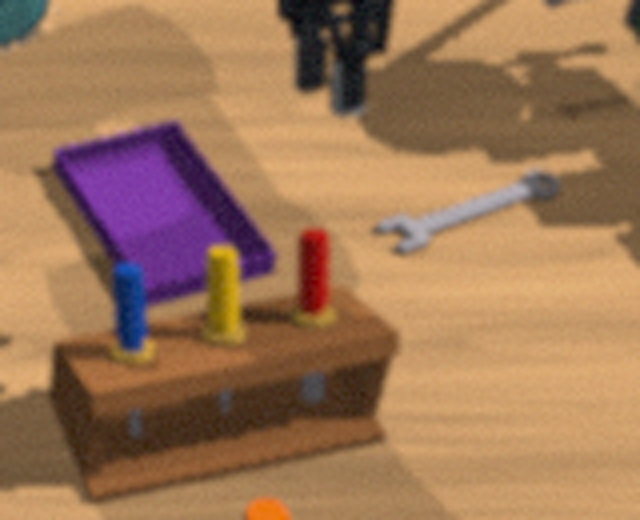

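View pics/b_top.png

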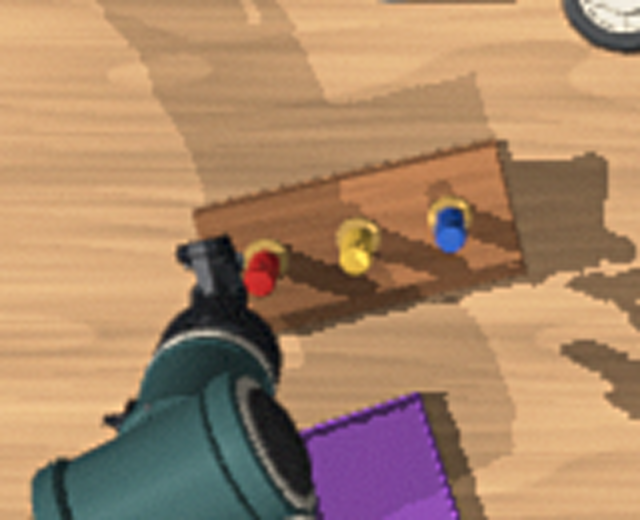

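```bash
python3 - <<'E'
from h import *
s=bot.read_state();Rt=R.from_rotvec(s["tcp_rot"]).as_matrix()
for n,o in(("scene",(330,130)),("top",(160,150))):
    c=cam(n)
    for d in([0,0,0],[0,.025,-.01],[0,-.025,-.01],[0,.04,-.04]): print(n,d,((proj(c,s["tool_pos"]+Rt@np.array(d))-o)*4).round())
E
```

```text
scene [0, 0, 0] [325. 108.]
scene [0, 0.025, -0.01] [342. 104.]
scene [0, -0.025, -0.01] [309.  83.]
scene [0, 0.04, -0.04] [354.  66.]
top [0, 0, 0] [238. 296.]
top [0, 0.025, -0.01] [227. 265.]
top [0, -0.025, -0.01] [246. 335.]
top [0, 0.04, -0.04] [216. 256.]
```

The projected fingertip positions match the pictures: fingers at (309–342, 83–108) in the scene crop. Next I line up and descend along the drift's axis.

servo_tool:
  plan:
    - [[0.05, -1.95, 3, 0, 0, 0], [0.05, -1.95, 5.5, 0, 0, 0], [0.05, -1.95, 5.5, 0, 0, 0], [0.05, -1.95, 7.5, 0, 0, 0], [0.05, -1.95, 9.5, 0, 0, 0], [0.05, -1.95, 11.5, 0, 0, 0], [0.05, -1.95, 13.5, 0, 0, 0], [0.05, -1.95, 14.6, 0, 0, 0], [0.05, -1.95, 14.6, 0, 0, 0], [0.05, -1.95, 14.6, 0, 0, 0]]

```text
time: 3.47
tool_pos: [0.552, 0.2577, 0.1081]
tcp_rot: [1.799, 2.271, 0.399]
wrist_force: [0.1, 0.2, 0.3]
width: 0.585
```

```bash
python3 - <<'E'
from h import *
C=np.array([.556,.261,.0906])
print(delta(C+.017*ax,Rg))
for n in("scene","top"): 
    c=cam(n);g=c["color"][:,:,::-1]
    g=g[150:240,350:450] if n=="scene" else g[170:260,180:280]
    cv2.imwrite(f"pics/c_{n}.png",cv2.resize(g,None,fx=6,fy=6,interpolation=cv2.INTER_CUBIC))
E
```

```text
(array([ 0.23, -0.16,  0.1 ]), array([-0.02,  0.11, -0.14]))
```

View pics/c_scene.png

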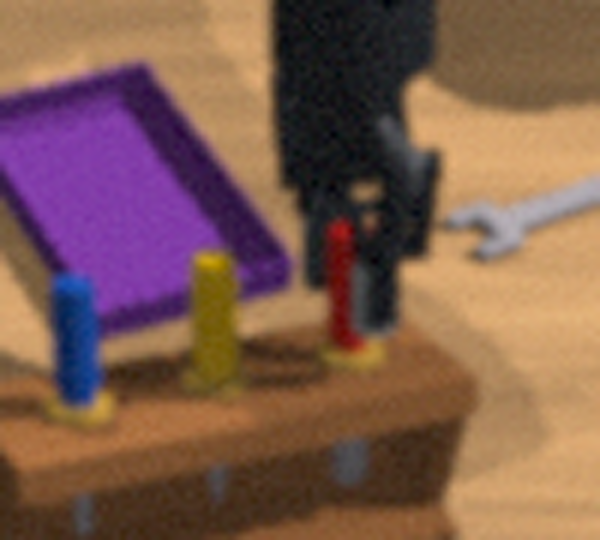

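View pics/c_top.png

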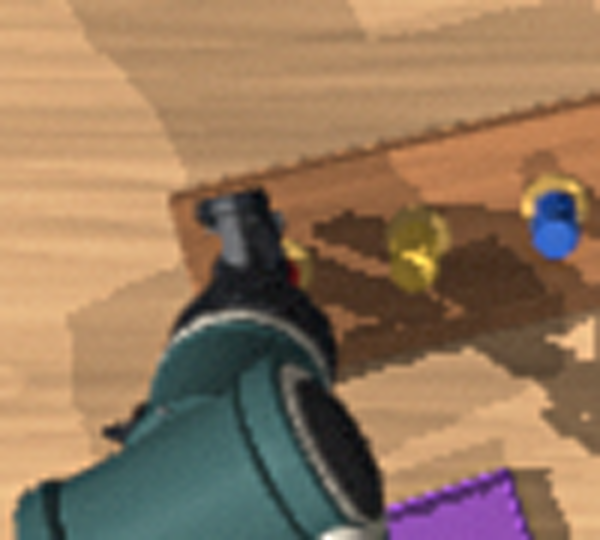

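```bash
python3 - <<'E'
from h import *
s=bot.read_state();Rt=R.from_rotvec(s["tcp_rot"]).as_matrix();print(s["tool_pos"],s["q"])
for n,o in(("scene",(350,150)),("top",(180,170))):
    c=cam(n)
    for d in([0,0,0],[0,.025,-.01],[0.011,.025,-.01],[-.011,.025,-.01],[0,-.025,-.01],[0,.04,-.08]): print(n,d,((proj(c,s["tool_pos"]+Rt@np.array(d))-o)*6).round())
E
```

```text
[0.55259262 0.25836734 0.10944084] [ 0.43673817  0.05993582  2.12402157 -0.12223611  0.61680316  0.29281918]
scene [0, 0, 0] [348. 317.]
scene [0, 0.025, -0.01] [371. 318.]
scene [0.011, 0.025, -0.01] [393. 314.]
scene [-0.011, 0.025, -0.01] [349. 322.]
scene [0, -0.025, -0.01] [326. 279.]
scene [0, 0.04, -0.08] [388. 191.]
top [0, 0, 0] [273. 272.]
top [0, 0.025, -0.01] [258. 229.]
top [0.011, 0.025, -0.01] [236. 234.]
top [-0.011, 0.025, -0.01] [281. 224.]
top [0, -0.025, -0.01] [285. 325.]
top [0, 0.04, -0.08] [237. 239.]
```

servo_tool:
  plan:
    - [[0, 0, 0.1, 0, 0, 0], [0, 0, 0.1, 0, 0, 0], [0, 0, 0.1, 0, 0, 0], [0, 0, 0.1, 0, 0, 0], [0, 0, 0.1, 0, 0, 0], [0, 0, 0.1, 0, 0, 0], [0, 0, 0.1, 0, 0, 0], [0, 0, 0.1, 0, 0, 0]]
  claw: 0.5
  grip_force: 80

```text
time: 4.33
tool_pos: [0.5519, 0.2585, 0.1087]
tcp_rot: [1.798, 2.272, 0.401]
wrist_force: [-5.8, -1.7, 4.6]
width: 0.237
```

servo_tool:
  plan:
    - [[0, 0, -0.3, 0, 0, 0], [0, 0, -1, 0, 0, 0], [0, 0, -2.5, 0, 0, 0], [0, 0, -4, 0, 0, 0], [0, 0, -5.5, 0, 0, 0], [0, 0, -7, 0, 0, 0], [0, 0, -8.5, 0, 0, 0], [0, 0, -10, 0, 0, 0], [0, 0, -11, 0, 0, 0], [0, 0, -11, 0, 0, 0], [0, 0, -11, 0, 0, 0]]

```text
time: 5.25
tool_pos: [0.5153, 0.2501, 0.2128]
tcp_rot: [1.797, 2.271, 0.403]
wrist_force: [0.9, -0.6, -3.5]
width: 0.239
```

```bash
python3 - <<'E'
from h import *
s=bot.read_state();print(s["tool_pos"],s["tcp_rot"],s["wrist_force"],s["torque"],s["q"])
for n in("scene","top"): 
    c=cam(n);g=c["color"][:,:,::-1]
    g=g[110:230,340:460] if n=="scene" else g[150:260,160:280]
    cv2.imwrite(f"pics/d_{n}.png",cv2.resize(g,None,fx=5,fy=5,interpolation=cv2.INTER_CUBIC))
E
```

```text
[0.51531008 0.25007132 0.21277803] [1.79712714 2.27115817 0.4030964 ] [ 0.94649256 -0.58783811 -3.53919439] [-0.10357073  0.32786199 -0.00283024] [ 0.45454859 -0.12829649  2.09638239 -0.10309501  0.83275083  0.27883761]
```

View pics/d_scene.png

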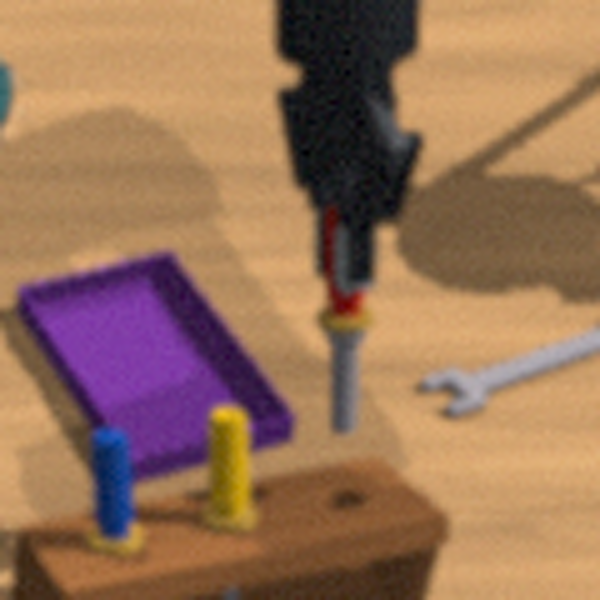

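View pics/d_top.png

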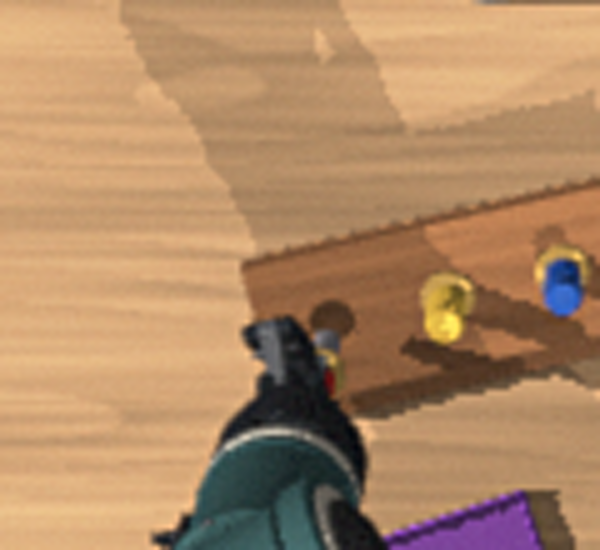

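```bash
cat >> h.py <<'E'
Rv=np.column_stack([[0,1,0],[1,0,0],[0,0,-1.]])
B1=np.array([.5137,-.191,.12]);B2=np.array([.5156,-.3007,.12])
E
python3 - <<'E'
from h import *
print(delta([.5137,-.191,.265],Rv))
E
```

```text
(array([-42.87,  -7.77,  -8.53]), array([19.88, -2.26, 13.16]))
```

servo_tool:
  plan:
    - [[0, -3, -6, 0, 0, 0], [-4, -6, -9, 5, 0, 3], [-10, -7.8, -10, 12, -1, 6], [-42.9, -7.8, -8.5, 19.9, -2.3, 13.2], [-42.9, -7.8, -8.5, 19.9, -2.3, 13.2], [-42.9, -7.8, -8.5, 19.9, -2.3, 13.2], [-42.9, -7.8, -8.5, 19.9, -2.3, 13.2], [-42.9, -7.8, -8.5, 19.9, -2.3, 13.2], [-42.9, -7.8, -8.5, 19.9, -2.3, 13.2], [-42.9, -7.8, -8.5, 19.9, -2.3, 13.2], [-42.9, -7.8, -8.5, 19.9, -2.3, 13.2], [-42.9, -7.8, -8.5, 19.9, -2.3, 13.2], [-42.9, -7.8, -8.5, 19.9, -2.3, 13.2], [-42.9, -7.8, -8.5, 19.9, -2.3, 13.2], [-42.9, -7.8, -8.5, 19.9, -2.3, 13.2], [-42.9, -7.8, -8.5, 19.9, -2.3, 13.2]]

```text
time: 6.68
tool_pos: [0.5132, -0.1903, 0.2636]
tcp_rot: [-2.22, -2.22, 0.001]
wrist_force: [0.0, -0.5, -2.7]
width: 0.239
```

```bash
python3 - <<'E'
from h import *
import pickle
s=bot.read_state();print(s["tool_pos"],s["tcp_rot"],s["wrist_force"],s["torque"],s["q"]);print(delta([.5137,-.191,.265],Rv))
for n in("scene","top"): 
    c=cam(n);pickle.dump(c,open(n+"1.pkl","wb"));g=c["color"][:,:,::-1]
    x,y=(205,110) if n=="scene" else (350,180)
    g=g[y:y+95,x:x+95]
    cv2.imwrite(f"pics/e_{n}.png",cv2.resize(g,None,fx=6,fy=6,interpolation=cv2.INTER_CUBIC))
    Rt=R.from_rotvec(s["tcp_rot"]).as_matrix()
    for h in (0,.017,.023,.03,.089): print(n,h,((proj(c,s["tool_pos"]+Rt[:,2]*h)-[x,y])*6).round())
E
```

```text
[ 0.51323014 -0.19030435  0.2636321 ] [-2.22037856e+00 -2.22017356e+00  1.35258990e-03] [ 0.01917645 -0.54683023 -2.70591856] [0.02380596 0.0206312  0.02962986] [-4.00472216e-01  4.23432699e-03  1.83672942e+00 -1.86328238e-04
  1.30247968e+00 -4.00330319e-01]
(array([-0.07,  0.05, -0.14]), array([-0.1 , -0.03, -0.01]))
scene 0 [252. 264.]
scene 0.017 [257. 295.]
scene 0.023 [259. 305.]
scene 0.03 [261. 317.]
scene 0.089 [277. 416.]
top 0 [213. 285.]
top 0.017 [207. 287.]
top 0.023 [205. 287.]
top 0.03 [203. 288.]
top 0.089 [185. 293.]
```

View pics/e_scene.png

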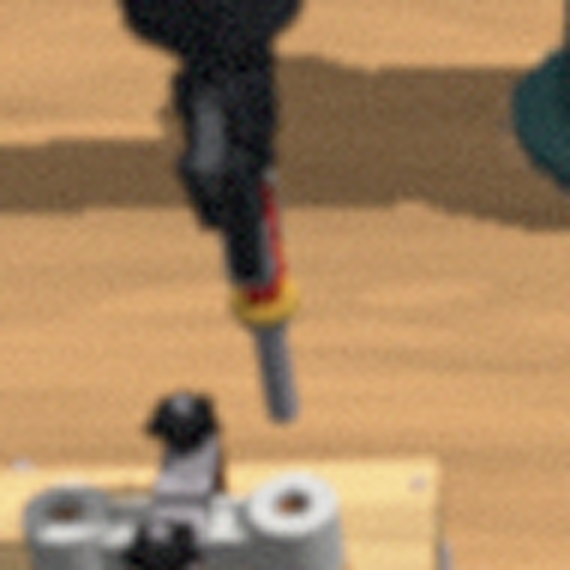

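View pics/e_top.png

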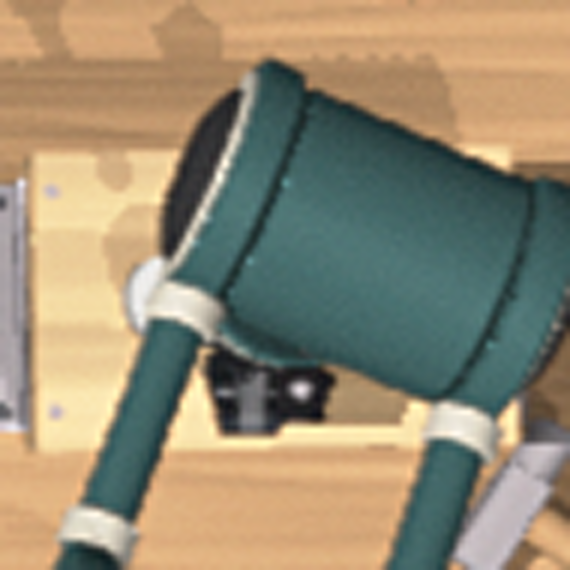

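```bash
cat > nose.py <<'E'
from h import *
import sys
def nose(c,tag,box):
    x,y,w,h=box;k=8
    im=cv2.resize(c["color"][y:y+h,x:x+w],None,fx=k,fy=k,interpolation=cv2.INTER_CUBIC)
    i=im.astype(int); m=((i[...,0]-i[...,2])<38).astype(np.uint8)
    n,l,st,ce=cv2.connectedComponentsWithStats(m)
    j=1+np.argmax(st[1:,4]); m=(l==j)
    rows=[]
    for r in range(0,m.shape[0],4):
        q=np.flatnonzero(m[r]); 
        if len(q): rows.append(((r+.5)/k-.5+y,(q[0])/k-.5+x,(q[-1]+1)/k-.5+x))
    for r in rows: print(np.round(r,2), round((r[1]+r[2])/2,2))
    g=im[:,:,::-1].copy(); g[cv2.Canny(m.astype(np.uint8)*255,50,150)>0]=(0,255,0); cv2.imwrite(f"pics/n_{tag}.png",g)
E
python3 - <<'E'
from nose import *
import pickle
c=pickle.load(open("scene1.pkl","rb"))
nose(c,"1",(242,163,17,19))
s=bot.read_state();p=s["tool_pos"]
for h in(.055,.089):
  for d in(-.008,0,.008): print(h,d,proj(c,p+[0,d,-h]).round(2))
E
```

```text
[164.06 247.12 252.  ] 249.56
[164.56 247.   252.  ] 249.5
[165.06 247.   252.  ] 249.5
[165.56 247.12 252.  ] 249.56
[166.06 247.25 252.  ] 249.62
[166.56 247.38 252.12] 249.75
[167.06 247.5  252.25] 249.88
[167.56 247.5  252.38] 249.94
[168.06 247.62 252.5 ] 250.06
[168.56 247.75 252.62] 250.19
[169.06 248.   252.75] 250.38
[169.56 248.   252.88] 250.44
[170.06 248.12 252.88] 250.5
[170.56 248.12 253.  ] 250.56
[171.06 248.12 253.  ] 250.56
[171.56 248.25 253.12] 250.69
[172.06 248.38 253.12] 250.75
[172.56 248.38 253.12] 250.75
[173.06 248.5  253.25] 250.88
[173.56 248.62 253.25] 250.94
[174.06 248.75 253.38] 251.06
[174.56 248.88 253.5 ] 251.19
[175.06 249.   253.75] 251.38
[175.56 249.   253.88] 251.44
[176.06 249.12 254.  ] 251.56
[176.56 249.25 254.  ] 251.62
[177.06 249.38 254.  ] 251.69
[177.56 249.5  254.  ] 251.75
[178.06 249.62 253.88] 251.75
[178.56 249.75 253.75] 251.75
[179.06 250.12 253.25] 251.69
[179.56 251.12 252.5 ] 251.81
0.055 -0.008 [246.83 169.98]
0.055 0 [249.72 169.93]
0.055 0.008 [252.62 169.88]
0.089 -0.008 [248.41 179.31]
0.089 0 [251.25 179.26]
0.089 0.008 [254.08 179.22]
```

View pics/n_1.png

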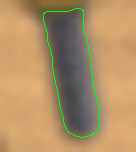

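servo_tool:
  plan:
    - [[-0.2, 0.05, 1, 0, 0, 0], [-0.2, 0.05, 2, 0, 0, 0], [-0.2, 0.05, 3, 0, 0, 0], [-0.2, 0.05, 4, 0, 0, 0], [-0.2, 0.05, 4, 0, 0, 0], [-0.2, 0.05, 4, 0, 0, 0], [-0.2, 0.05, 4, 0, 0, 0]]

```text
time: 7.37
tool_pos: [0.514, -0.192, 0.2241]
tcp_rot: [-2.22, -2.222, 0.001]
wrist_force: [0.9, 0.1, -2.5]
width: 0.237
```

```bash
python3 - <<'E'
from nose import *
s=bot.read_state();p=s["tool_pos"];print(p,s["wrist_force"])
c=cam("scene");nose(c,"2",(242,172,17,19))
for h in(.055,.089): print(h,proj(c,p+[0,0,-h]).round(2))
g=c["color"][140:220,210:300,::-1];cv2.imwrite("pics/f.png",cv2.resize(g,None,fx=7,fy=7,interpolation=cv2.INTER_CUBIC))
E
```

```text
[ 0.51397206 -0.19197161  0.22413216] [ 0.85565567  0.11129513 -2.48273195]
[175.56 249.   253.  ] 251.0
[176.06 248.12 253.  ] 250.56
[176.56 248.25 253.  ] 250.62
[177.06 248.38 253.12] 250.75
[177.56 248.5  253.12] 250.81
[178.06 248.75 253.25] 251.0
[178.56 248.88 253.38] 251.12
[179.06 249.   253.38] 251.19
[179.56 249.   253.5 ] 251.25
[180.06 249.12 253.62] 251.38
[180.56 249.12 253.75] 251.44
[181.06 249.12 253.88] 251.5
[181.56 249.25 254.  ] 251.62
[182.06 249.25 254.12] 251.69
[182.56 249.38 254.12] 251.75
[183.06 249.38 254.12] 251.75
[183.56 249.38 254.25] 251.81
[184.06 249.5  254.38] 251.94
[184.56 249.62 254.5 ] 252.06
[185.06 249.88 254.62] 252.25
[185.56 250.   254.75] 252.38
[186.06 250.12 254.75] 252.44
[186.56 250.38 254.75] 252.56
[187.06 250.5  254.75] 252.62
[187.56 250.62 254.88] 252.75
[188.06 250.75 255.  ] 252.88
[188.56 250.62 255.38] 253.0
[189.06 250.38 256.12] 253.25
[189.56 249.88 258.5 ] 254.19
[190.06 249.38 258.5 ] 253.94
0.055 [250.8  181.03]
0.089 [252.26 189.9 ]
```

View pics/f.png

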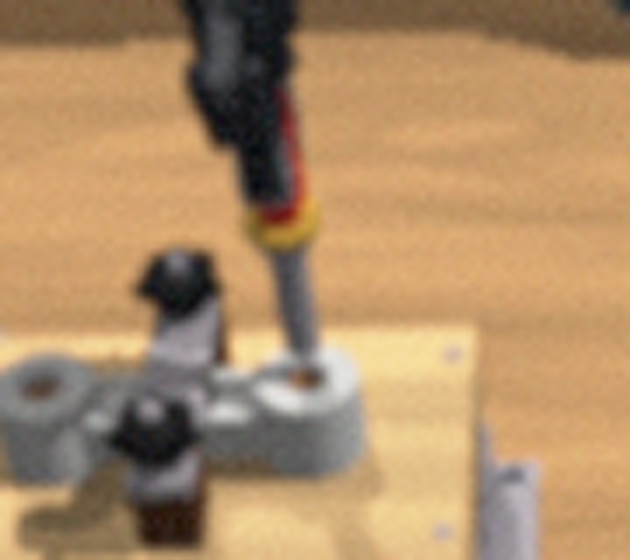

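servo_tool:
  plan:
    - [[0, 0, 0.4, 0, 0, 0], [0, 0, 0.8, 0, 0, 0], [0, 0, 0.9, 0, 0, 0], [0, 0, 1.0, 0, 0, 0], [0, 0, 1.1, 0, 0, 0], [0, 0, 1.15, 0, 0, 0], [0, 0, 1.2, 0, 0, 0], [0, 0, 1.25, 0, 0, 0], [0, 0, 1.25, 0, 0, 0]]

```text
time: 8.17
tool_pos: [0.5142, -0.1921, 0.2121]
tcp_rot: [2.22, 2.222, -0.001]
wrist_force: [-0.4, 0.3, -1.9]
width: 0.239
```

servo_tool:
  plan:
    - [[0, 0, 0.05, 0, 0, 0], [0, 0, 0.1, 0, 0, 0], [0, 0, 0.15, 0, 0, 0], [0, 0, 0.2, 0, 0, 0], [0, 0, 0.25, 0, 0, 0], [0, 0, 0.3, 0, 0, 0], [0, 0, 0.3, 0, 0, 0]]

```text
time: 8.75
tool_pos: [0.5144, -0.1923, 0.2098]
tcp_rot: [2.22, 2.222, -0.0]
wrist_force: [-0.8, 0.9, 2.0]
width: 0.235
```

servo_tool:
  plan:
    - [[0, 0, 0.05, 0, 0, 0], [0, 0, 0.1, 0, 0, 0], [0, 0, 0.1, 0, 0, 0]]

```text
time: 9.0
tool_pos: [0.5149, -0.1924, 0.209]
tcp_rot: [2.219, 2.221, 0.001]
wrist_force: [1.6, -0.1, -2.9]
width: 0.236
```

```bash
python3 - <<'E'
from nose import *
s=bot.read_state();p=s["tool_pos"];print(p,s["wrist_force"],s["torque"])
c=cam("scene")
for h in(.089,): print(h,proj(c,p+[0,0,-h]).round(2))
g=c["color"][150:210,220:290,::-1];cv2.imwrite("pics/f2.png",cv2.resize(g,None,fx=9,fy=9,interpolation=cv2.INTER_CUBIC))
E
```

```text
[ 0.51487446 -0.19237032  0.20896994] [ 1.59429454 -0.07655277 -2.90393879] [-0.06195476 -0.18586132  0.05149196]
0.089 [252.73 193.95]
```

View pics/f2.png

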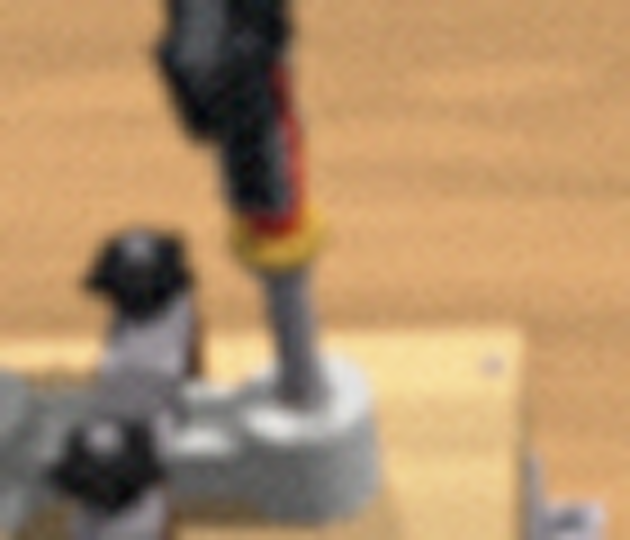

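servo_tool:
  plan:
    - [[0, 0, 0.05, 0, 0, 0], [0, 0, 0.1, 0, 0, 0], [0, 0, 0.15, 0, 0, 0], [0, 0, 0.2, 0, 0, 0], [0, 0, 0.2, 0, 0, 0]]

```text
time: 9.47
tool_pos: [0.5149, -0.1923, 0.2063]
tcp_rot: [2.219, 2.221, 0.001]
wrist_force: [2.0, 0.4, -2.2]
width: 0.243
```

servo_tool:
  plan:
    - [[0, 0, 0.05, 0, 0, 0], [0, 0, 0.1, 0, 0, 0], [0, 0, 0.15, 0, 0, 0], [0, 0, 0.15, 0, 0, 0]]

```text
time: 9.8
tool_pos: [0.515, -0.1924, 0.205]
tcp_rot: [2.219, 2.221, 0.001]
wrist_force: [-0.3, 0.6, -0.8]
width: 0.235
```

servo_tool:
  plan:
    - [[0, 0, 0.05, 0, 0, 0], [0, 0, 0.1, 0, 0, 0], [0, 0, 0.15, 0, 0, 0], [0, 0, 0.15, 0, 0, 0]]

```text
time: 10.13
tool_pos: [0.5151, -0.1925, 0.2049]
tcp_rot: [2.219, 2.221, 0.001]
wrist_force: [-1.1, 0.5, 4.3]
width: 0.238
```

servo_tool:
  plan:
    - [[0, 0, 0.1, 0, 0, 0], [0, 0, 0.15, 0, 0, 0], [0, 0, 0.2, 0, 0, 0], [0, 0, 0.2, 0, 0, 0]]

```text
time: 10.47
tool_pos: [0.5153, -0.1927, 0.2048]
tcp_rot: [2.218, 2.22, 0.001]
wrist_force: [-3.4, 1.7, 10.2]
width: 0.236
```

servo_tool:
  plan:
    - [[0, -0.05, 0.2, 0, 0, 0], [0, -0.05, 0.25, 0, 0, 0], [0, -0.05, 0.28, 0, 0, 0], [0, -0.05, 0.28, 0, 0, 0], [0, -0.05, 0.28, 0, 0, 0]]

```text
time: 10.88
tool_pos: [0.5152, -0.1928, 0.2047]
tcp_rot: [2.217, 2.219, 0.002]
wrist_force: [-4.3, 1.7, 13.1]
width: 0.239
```

servo_tool:
  plan:
    - [[0, -0.05, 0.25, 0, 0, 0], [0, -0.05, 0.32, 0, 0, 0], [0, -0.05, 0.34, 0, 0, 0], [0, -0.05, 0.34, 0, 0, 0], [0, -0.05, 0.34, 0, 0, 0], [0, -0.05, 0.34, 0, 0, 0]]

```text
time: 11.38
tool_pos: [0.5152, -0.193, 0.2047]
tcp_rot: [2.216, 2.218, 0.003]
wrist_force: [-4.7, 1.8, 15.4]
width: 0.24
```

Bore 1: the nose dropped in and met the sleeve about 5 mm below the face. It held at about 18 N with no movement, so it seems sound. Next I lift out and try bore 2.

servo_tool:
  plan:
    - [[0, 0, -1, 0, 0, 0], [0, 0, -3, 0, 0, 0], [0, 0, -5.2, 0, 0, 0], [0, 0, -5.2, 0, 0, 0]]

```text
time: 11.72
tool_pos: [0.5171, -0.1938, 0.2613]
tcp_rot: [2.211, 2.213, 0.008]
wrist_force: [0.6, -0.1, -0.6]
width: 0.235
```

```bash
python3 - <<'E'
from nose import *
print(delta([.5169,-.3021,.250],Rv),bot.read_state()["wrist_force"])
c=cam("scene");p=bot.read_state()["tool_pos"]
nose(c,"3",(240,166,20,17))
for h in(.055,.089): print(h,proj(c,p+[0,0,-h]).round(2))
E
```

```text
(array([-10.82,  -0.05,   1.2 ]), array([0.75, 0.35, 0.05])) [ 0.60123142 -0.09031348 -0.55079502]
[165.56 245.12 250.75] 247.94
[166.06 245.25 250.75] 248.0
[166.56 245.5  250.62] 248.06
[167.06 245.62 250.62] 248.12
[167.56 245.88 250.62] 248.25
[168.06 246.   250.75] 248.38
[168.56 246.   250.75] 248.38
[169.06 246.12 250.88] 248.5
[169.56 246.12 251.  ] 248.56
[170.06 246.25 251.12] 248.69
[170.56 246.25 251.12] 248.69
[171.06 246.38 251.12] 248.75
[171.56 246.5  251.12] 248.81
[172.06 246.62 251.25] 248.94
[172.56 246.62 251.38] 249.0
[173.06 246.75 251.38] 249.06
[173.56 246.88 251.5 ] 249.19
[174.06 247.   251.5 ] 249.25
[174.56 247.12 251.75] 249.44
[175.06 247.12 251.88] 249.5
[175.56 247.25 252.  ] 249.62
[176.06 247.38 252.  ] 249.69
[176.56 247.5  252.12] 249.81
[177.06 247.5  252.12] 249.81
[177.56 247.5  252.12] 249.81
[178.06 247.62 252.25] 249.94
[178.56 247.62 252.38] 250.0
[179.06 247.75 252.5 ] 250.12
[179.56 247.75 252.5 ] 250.12
[180.06 247.88 252.38] 250.12
[180.56 248.12 252.12] 250.12
[181.06 248.5  251.75] 250.12
[181.56 249.5  250.25] 249.88
0.055 [248.57 172.07]
0.089 [250.11 181.35]
```

servo_tool:
  plan:
    - [[-3.5, 0, 0, 0.7, 0.3, 0], [-7, 0, 0, 0.7, 0.3, 0], [-10.8, 0, 0.3, 0.7, 0.3, 0], [-10.8, 0, 1, 0.7, 0.3, 0], [-10.8, 0, 1.5, 0.7, 0.3, 0], [-10.8, 0, 1.5, 0.7, 0.3, 0], [-10.8, 0, 1.5, 0.7, 0.3, 0]]

```text
time: 12.35
tool_pos: [0.5157, -0.3002, 0.2425]
tcp_rot: [-2.217, -2.22, 0.002]
wrist_force: [0.4, 0.1, -1.9]
width: 0.243
```

```bash
python3 - <<'E'
from nose import *
s=bot.read_state();p=s["tool_pos"];print(p,delta([.5169,-.3021,.240],Rv),s["wrist_force"])
c=cam("scene")
nose(c,"4",(202,166,22,20))
for h in(.055,.080,.089,p[2]-.12): print(h,proj(c,p+[0,0,-h]).round(2))
E
```

```text
[ 0.51570977 -0.3001849   0.24252682] (array([-0.19,  0.12,  0.25]), array([-0.25, -0.14,  0.08])) [ 0.44456037  0.05194397 -1.9369695 ]
[171.06 212.12 212.38] 212.25
[171.56 208.38 213.  ] 210.69
[172.06 208.25 213.12] 210.69
[172.56 208.25 213.25] 210.75
[173.06 208.5  213.5 ] 211.0
[173.56 208.75 213.75] 211.25
[174.06 209.   213.88] 211.44
[174.56 209.   213.88] 211.44
[175.06 209.12 214.  ] 211.56
[175.56 209.25 214.12] 211.69
[176.06 209.5  214.25] 211.88
[176.56 209.62 214.38] 212.0
[177.06 209.75 214.5 ] 212.12
[177.56 209.75 214.75] 212.25
[178.06 209.88 214.88] 212.38
[178.56 210.   215.  ] 212.5
[179.06 210.25 215.12] 212.69
[179.56 210.25 215.25] 212.75
[180.06 210.38 215.38] 212.88
[180.56 210.5  215.62] 213.06
[181.06 210.75 215.75] 213.25
[181.56 210.88 215.75] 213.31
[182.06 211.   215.88] 213.44
[182.56 211.12 216.  ] 213.56
[183.06 211.25 216.12] 213.69
[183.56 211.25 216.38] 213.81
[184.06 211.38 216.5 ] 213.94
[184.56 211.62 216.5 ] 214.06
[185.06 211.75 216.5 ] 214.12
0.055 [211.17 177.09]
0.08 [212.9  183.81]
0.089 [213.5  186.18]
0.12252681905212423 [215.7  194.76]
```

View pics/n_4.png

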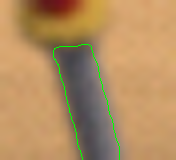

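servo_tool:
  plan:
    - [[-0.2, 0.12, 0, -0.25, -0.15, 0], [-0.2, 0.12, 1, -0.25, -0.15, 0], [-0.2, 0.12, 1.8, -0.25, -0.15, 0], [-0.2, 0.12, 2.4, -0.25, -0.15, 0], [-0.2, 0.12, 2.7, -0.25, -0.15, 0], [-0.2, 0.12, 2.8, -0.25, -0.15, 0], [-0.2, 0.12, 2.9, -0.25, -0.15, 0], [-0.2, 0.12, 2.9, -0.25, -0.15, 0], [-0.2, 0.12, 2.9, -0.25, -0.15, 0]]

```text
time: 13.15
tool_pos: [0.5176, -0.3024, 0.2148]
tcp_rot: [2.218, 2.222, 0.001]
wrist_force: [0.4, 0.4, -2.5]
width: 0.241
```

```bash
python3 - <<'E'
from nose import *
s=bot.read_state();print(s["tool_pos"],delta([.5169,-.3021,.21],Rv),s["wrist_force"])
E
```

```text
[ 0.51759398 -0.30240877  0.21484995] (array([ 0.03, -0.07,  0.48]), array([0.12, 0.09, 0.1 ])) [ 0.44977853  0.43778699 -2.53751287]
```

servo_tool:
  plan:
    - [[0, -0.05, 0.1, 0.1, 0.1, 0], [0, -0.05, 0.2, 0.1, 0.1, 0], [0, -0.05, 0.3, 0.1, 0.1, 0], [0, -0.05, 0.4, 0.1, 0.1, 0], [0, -0.05, 0.45, 0.1, 0.1, 0], [0, -0.05, 0.5, 0.1, 0.1, 0], [0, -0.05, 0.55, 0.1, 0.1, 0], [0, -0.05, 0.55, 0.1, 0.1, 0]]

```text
time: 13.82
tool_pos: [0.5173, -0.3025, 0.2093]
tcp_rot: [2.219, 2.223, 0.001]
wrist_force: [0.7, -0.0, -2.7]
width: 0.24
```

servo_tool:
  plan:
    - [[0, 0, 0.05, 0, 0, 0], [0, 0, 0.1, 0, 0, 0], [0, 0, 0.15, 0, 0, 0], [0, 0, 0.15, 0, 0, 0]]

```text
time: 14.15
tool_pos: [0.5174, -0.3024, 0.2077]
tcp_rot: [2.219, 2.223, 0.001]
wrist_force: [0.9, 0.5, -1.8]
width: 0.235
```

Below the face height (0.2098) with no contact, so the nose is in bore 2.

servo_tool:
  plan:
    - [[0, 0, 0.05, 0, 0, 0], [0, 0, 0.1, 0, 0, 0], [0, 0, 0.15, 0, 0, 0], [0, 0, 0.2, 0, 0, 0], [0, 0, 0.2, 0, 0, 0]]

```text
time: 14.57
tool_pos: [0.5174, -0.3024, 0.2056]
tcp_rot: [2.219, 2.223, 0.001]
wrist_force: [0.5, 0.2, -3.5]
width: 0.241
```

servo_tool:
  plan:
    - [[0, 0, 0.05, 0, 0, 0], [0, 0, 0.1, 0, 0, 0], [0, 0, 0.15, 0, 0, 0], [0, 0, 0.2, 0, 0, 0], [0, 0, 0.2, 0, 0, 0]]

```text
time: 14.98
tool_pos: [0.5174, -0.3025, 0.2037]
tcp_rot: [2.219, 2.223, 0.001]
wrist_force: [0.2, 0.4, -1.3]
width: 0.237
```

servo_tool:
  plan:
    - [[0, 0, 0.05, 0, 0, 0], [0, 0, 0.1, 0, 0, 0], [0, 0, 0.15, 0, 0, 0], [0, 0, 0.2, 0, 0, 0], [0, 0, 0.2, 0, 0, 0]]

```text
time: 15.4
tool_pos: [0.5177, -0.3028, 0.2034]
tcp_rot: [2.218, 2.222, 0.001]
wrist_force: [-2.6, 1.4, 6.7]
width: 0.236
```

servo_tool:
  plan:
    - [[0, -0.02, 0.15, 0, 0, 0], [0, -0.02, 0.22, 0, 0, 0], [0, -0.02, 0.25, 0, 0, 0], [0, -0.02, 0.25, 0, 0, 0], [0, -0.02, 0.25, 0, 0, 0]]

```text
time: 15.82
tool_pos: [0.5178, -0.303, 0.2031]
tcp_rot: [2.217, 2.221, 0.002]
wrist_force: [-3.0, 1.8, 9.3]
width: 0.238
```

servo_tool:
  plan:
    - [[0, -0.02, 0.2, 0, 0, 0], [0, -0.02, 0.3, 0, 0, 0], [0, -0.02, 0.32, 0, 0, 0], [0, -0.02, 0.32, 0, 0, 0], [0, -0.02, 0.32, 0, 0, 0]]

```text
time: 16.23
tool_pos: [0.5178, -0.3032, 0.2024]
tcp_rot: [2.216, 2.22, 0.002]
wrist_force: [-3.6, 2.4, 9.8]
width: 0.236
```

```bash
python3 - <<'E'
from nose import *
s=bot.read_state();print(s["tool_pos"],delta([.5174,-.3024,.20],Rv),s["wrist_force"])
E
```

```text
[ 0.5177975  -0.30316543  0.2024281 ] (array([ 0.08, -0.04,  0.24]), array([0.24, 0.14, 0.11])) [-3.61997836  2.38575832  9.80732142]
```

servo_tool:
  plan:
    - [[0.05, -0.04, 0.3, 0.2, 0.1, 0], [0.05, -0.04, 0.4, 0.2, 0.1, 0], [0.05, -0.04, 0.5, 0.2, 0.1, 0], [0.05, -0.04, 0.6, 0.2, 0.1, 0], [0.05, -0.04, 0.7, 0.2, 0.1, 0], [0.05, -0.04, 0.8, 0.2, 0.1, 0]]

```text
time: 16.73
tool_pos: [0.5179, -0.3031, 0.1975]
tcp_rot: [2.217, 2.221, 0.0]
wrist_force: [-4.0, 2.6, 11.7]
width: 0.241
```

servo_tool:
  plan:
    - [[0.05, -0.05, 0.3, 0.1, 0.1, 0], [0.05, -0.05, 0.4, 0.1, 0.1, 0], [0.05, -0.05, 0.5, 0.1, 0.1, 0], [0.05, -0.05, 0.6, 0.1, 0.1, 0], [0.05, -0.05, 0.7, 0.1, 0.1, 0], [0.05, -0.05, 0.8, 0.1, 0.1, 0], [0.05, -0.05, 0.9, 0.1, 0.1, 0], [0.05, -0.05, 1.0, 0.1, 0.1, 0]]

```text
time: 17.4
tool_pos: [0.518, -0.3031, 0.1904]
tcp_rot: [2.217, 2.221, 0.001]
wrist_force: [-4.8, 2.7, 10.9]
width: 0.238
```

servo_tool:
  plan:
    - [[0.05, -0.05, 0.3, 0.1, 0.1, 0], [0.05, -0.05, 0.4, 0.1, 0.1, 0], [0.05, -0.05, 0.5, 0.1, 0.1, 0], [0.05, -0.05, 0.6, 0.1, 0.1, 0], [0.05, -0.05, 0.7, 0.1, 0.1, 0], [0.05, -0.05, 0.8, 0.1, 0.1, 0], [0.05, -0.05, 0.9, 0.1, 0.1, 0], [0.05, -0.05, 1.0, 0.1, 0.1, 0]]

```text
time: 18.07
tool_pos: [0.5182, -0.3031, 0.1831]
tcp_rot: [2.217, 2.222, 0.001]
wrist_force: [-2.8, 1.2, 9.2]
width: 0.237
```

servo_tool:
  plan:
    - [[0.05, -0.05, 0.3, 0.1, 0.1, 0], [0.05, -0.05, 0.4, 0.1, 0.1, 0], [0.05, -0.05, 0.5, 0.1, 0.1, 0], [0.05, -0.05, 0.6, 0.1, 0.1, 0], [0.05, -0.05, 0.7, 0.1, 0.1, 0], [0.05, -0.05, 0.8, 0.1, 0.1, 0], [0.05, -0.05, 0.9, 0.1, 0.1, 0], [0.05, -0.05, 1.0, 0.1, 0.1, 0]]

```text
time: 18.73
tool_pos: [0.518, -0.3027, 0.1736]
tcp_rot: [2.218, 2.222, 0.002]
wrist_force: [1.4, -0.7, -1.9]
width: 0.239
```

```bash
python3 - <<'E'
from nose import *
c=cam("scene")
g=c["color"][150:250,180:300,::-1];cv2.imwrite("pics/g1.png",cv2.resize(g,None,fx=6,fy=6,interpolation=cv2.INTER_CUBIC))
E
```

```text
(no output)
```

View pics/g1.png

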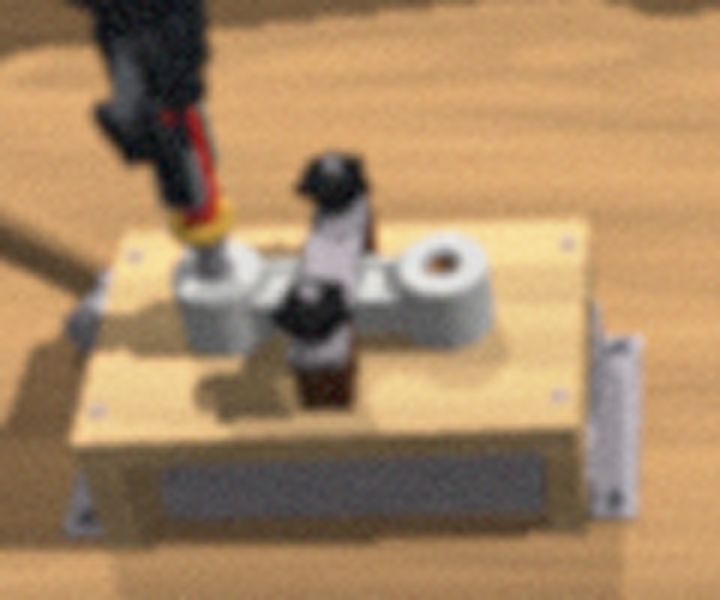

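Force fell to the free value at 36 mm depth. I'll go a little deeper to be sure, then withdraw.

servo_tool:
  plan:
    - [[0, -0.05, 0.15, 0, 0, 0], [0, -0.05, 0.3, 0, 0, 0], [0, -0.05, 0.45, 0, 0, 0], [0, -0.05, 0.5, 0, 0, 0], [0, -0.05, 0.5, 0, 0, 0]]

```text
time: 19.2
tool_pos: [0.5177, -0.3026, 0.1674]
tcp_rot: [2.218, 2.223, 0.003]
wrist_force: [3.1, 0.4, -3.7]
width: 0.239
```

servo_tool:
  plan:
    - [[0, 0, -1.5, 0, 0, 0], [0, 0, -3, 0, 0, 0], [0, 0, -5, 0, 0, 0], [0, 0, -7, 0, 0, 0], [0, 0, -10, 0, 0, 0], [0, 0, -10.5, 0, 0, 0], [0, 0, -10.5, 0, 0, 0]]

```text
time: 19.78
tool_pos: [0.5185, -0.3035, 0.2751]
tcp_rot: [2.215, 2.219, 0.004]
wrist_force: [-0.1, 0.4, -2.7]
width: 0.239
```

```bash
python3 - <<'E'
from nose import *
s=bot.read_state();print(s["tool_pos"],s["wrist_force"])
c=cam("scene")
g=c["color"][130:250,180:300,::-1];cv2.imwrite("pics/g2.png",cv2.resize(g,None,fx=5,fy=5,interpolation=cv2.INTER_CUBIC))
g=c["color"][160:260,330:450,::-1];cv2.imwrite("pics/g3.png",cv2.resize(g,None,fx=6,fy=6,interpolation=cv2.INTER_CUBIC))
import pickle;pickle.dump(c,open("scene2.pkl","wb"));c=cam("top");pickle.dump(c,open("top2.pkl","wb"))
g=c["color"][180:250,195:295,::-1];cv2.imwrite("pics/g4.png",cv2.resize(g,None,fx=7,fy=7,interpolation=cv2.INTER_CUBIC))
E
```

```text
[ 0.51845197 -0.30352773  0.27507901] [-0.0823214   0.39862669 -2.69397257]
```

View pics/g2.png

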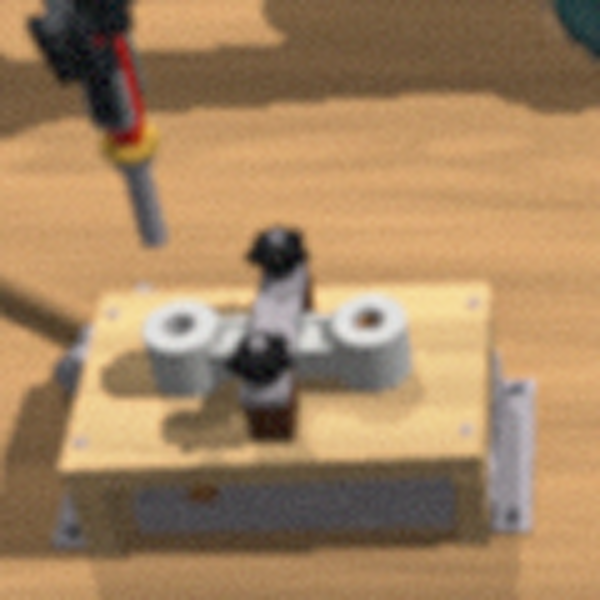

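View pics/g3.png

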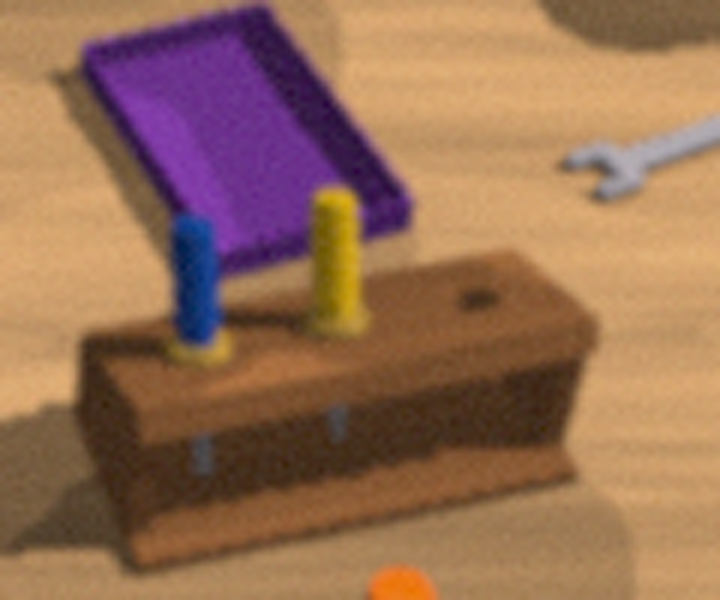

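View pics/g4.png

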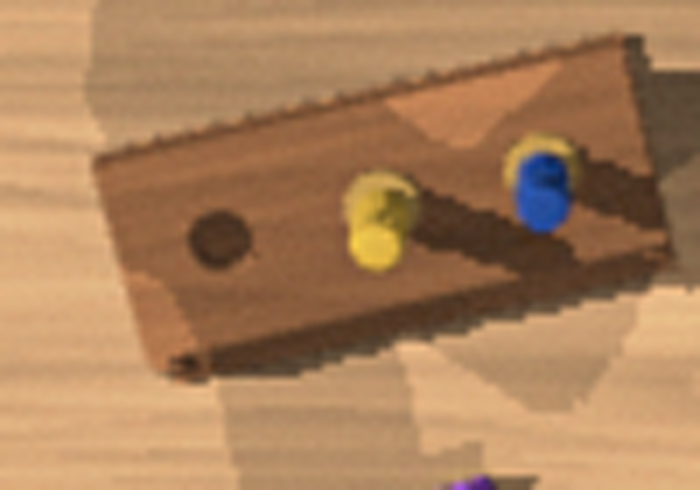

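```bash
cat >> h.py <<'E'
Rq=R.from_rotvec([1.798,2.272,.401]).as_matrix(); G=np.array([.5519,.2585,.1087])
E
python3 - <<'E'
from h import *
import pickle
T=pickle.load(open("top2.pkl","rb"));S=pickle.load(open("scene2.pkl","rb"))
print(plane(T,226,213.9,.085),plane(S,409.25,209.25,.085), tri(T,(226,213.9),S,(409.25,209.25)))
print("expect",G-Rq[:,2]*0+Rq[:,2]*.023)
print(delta(G-Rq[:,2]*.14,Rq))
E
```

```text
[0.55828664 0.26104838 0.085     ] [0.55475926 0.26559906 0.085     ] (array([0.55839252, 0.26236522, 0.08866607]), [np.float64(0.0019157533093578463), np.float64(0.0019157533093578439)])
expect [0.55957065 0.26030283 0.08709188]
(array([54.98, -1.05,  3.14]), array([-19.92,   2.22, -13.06]))
```

servo_tool:
  plan:
    - [[0, 0, -3, 0, 0, 0], [4, -1, -5, 0, 0, 0], [55, -3.8, -5, -19.9, 2.2, -13.1], [55, -3.8, -5, -19.9, 2.2, -13.1], [55, -3.8, -5, -19.9, 2.2, -13.1], [55, -3.8, -5, -19.9, 2.2, -13.1], [55, -3.8, -5, -19.9, 2.2, -13.1], [55, -3.8, -5, -19.9, 2.2, -13.1], [55, -3.8, -5, -19.9, 2.2, -13.1], [55, -3.8, -5, -19.9, 2.2, -13.1], [55, -3.8, -5, -19.9, 2.2, -13.1], [55, -3.8, -5, -19.9, 2.2, -13.1], [55, -3.8, -5, -19.9, 2.2, -13.1], [55, -3.8, -5, -19.9, 2.2, -13.1], [55, -3.8, -5, -19.9, 2.2, -13.1], [55, -3.8, -5, -19.9, 2.2, -13.1], [55, -3.8, -5, -19.9, 2.2, -13.1], [55, -3.8, -5, -19.9, 2.2, -13.1]]

```text
time: 21.38
tool_pos: [0.4767, 0.2465, 0.3191]
tcp_rot: [1.798, 2.275, 0.394]
wrist_force: [0.7, -0.0, -2.3]
width: 0.236
```

```bash
python3 - <<'E'
from h import *
print(delta(G-Rq[:,2]*.13,Rq),delta(G,Rq))
E
```

```text
(array([-0.54, -0.03,  9.37]), array([-0.26,  0.1 ,  0.08])) (array([-0.51,  0.03, 22.37]), array([-0.26,  0.1 ,  0.08]))
```

servo_tool:
  plan:
    - [[-0.5, 0, 3, -0.3, 0.1, 0.1], [-0.5, 0, 6, -0.3, 0.1, 0.1], [-0.5, 0, 9, -0.3, 0.1, 0.1], [-0.5, 0, 12, -0.3, 0.1, 0.1], [-0.5, 0, 12, -0.3, 0.1, 0.1], [-0.5, 0, 12, -0.3, 0.1, 0.1], [-0.5, 0, 12, -0.3, 0.1, 0.1]]

```text
time: 21.97
tool_pos: [0.518, 0.2496, 0.2071]
tcp_rot: [1.8, 2.269, 0.402]
wrist_force: [-0.2, -0.1, -1.4]
width: 0.239
```

```bash
python3 - <<'E'
from h import *
print(delta(G,Rq))
s=bot.read_state();Rt=R.from_rotvec(s["tcp_rot"]).as_matrix()
for n in("scene","top"): 
    c=cam(n);g=c["color"][:,:,::-1]
    x,y=(350,120) if n=="scene" else (180,170)
    g=cv2.resize(g[y:y+100,x:x+100],None,fx=6,fy=6,interpolation=cv2.INTER_CUBIC)
    cv2.imwrite(f"pics/h_{n}.png",g)
    for h in(.02,.037,.06,.089,.127):print(n,h,((proj(c,s["tool_pos"]+Rt[:,2]*h)-[x,y]+.5)*6).round())
E
```

```text
(array([ 0.1 , -0.09, 10.44]), array([ 0.08,  0.04, -0.12]))
scene 0.02 [351. 337.]
scene 0.037 [351. 371.]
scene 0.06 [350. 416.]
scene 0.089 [350. 472.]
scene 0.127 [349. 543.]
top 0.02 [263. 324.]
top 0.037 [266. 314.]
top 0.06 [270. 300.]
top 0.089 [275. 283.]
top 0.127 [281. 261.]
```

View pics/h_scene.png

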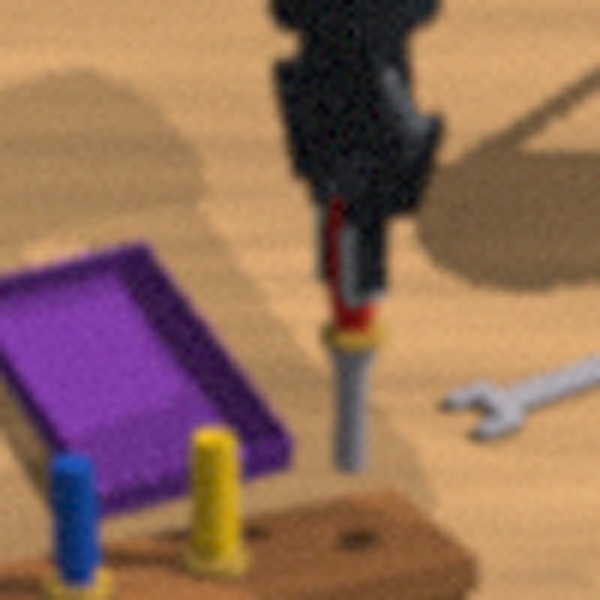

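View pics/h_top.png

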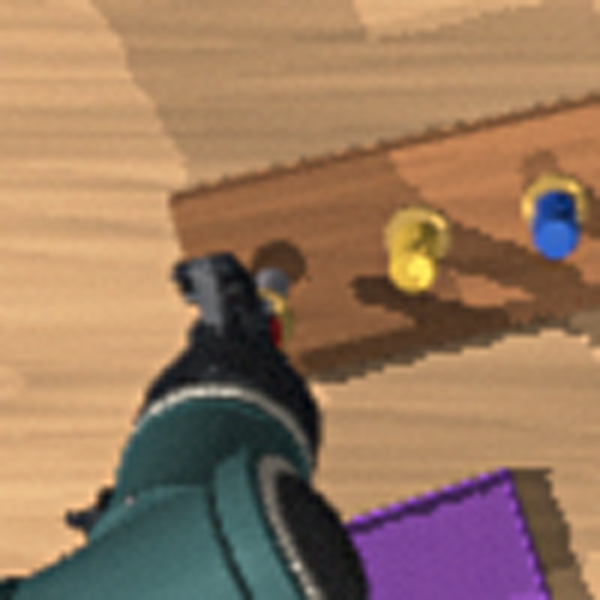

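servo_tool:
  plan:
    - [[0.1, -0.1, 1.5, 0, 0, -0.1], [0.1, -0.1, 3, 0, 0, -0.1], [0.1, -0.1, 4.5, 0, 0, -0.1], [0.1, -0.1, 6, 0, 0, -0.1], [0.1, -0.1, 7.5, 0, 0, -0.1], [0.1, -0.1, 8.5, 0, 0, -0.1], [0.1, -0.1, 9, 0, 0, -0.1], [0.1, -0.1, 9, 0, 0, -0.1], [0.1, -0.1, 9, 0, 0, -0.1]]

```text
time: 22.82
tool_pos: [0.5483, 0.2588, 0.1251]
tcp_rot: [1.795, 2.269, 0.407]
wrist_force: [-1.0, -1.1, -3.0]
width: 0.237
```

```bash
python3 - <<'E'
from h import *
print(delta(G,Rq),bot.read_state()["wrist_force"])
E
```

```text
(array([-0.11, -0.25,  1.66]), array([ 0.31, -0.03,  0.01])) [-1.01508254 -1.13403067 -2.98268476]
```

servo_tool:
  plan:
    - [[-0.1, -0.2, 0.2, 0.3, 0, 0], [-0.1, -0.2, 0.5, 0.3, 0, 0], [-0.1, -0.2, 0.8, 0.3, 0, 0], [-0.1, -0.2, 1.0, 0.3, 0, 0], [-0.1, -0.2, 1.2, 0.3, 0, 0], [-0.1, -0.2, 1.3, 0.3, 0, 0], [-0.1, -0.2, 1.4, 0.3, 0, 0], [-0.1, -0.2, 1.4, 0.3, 0, 0]]

```text
time: 23.48
tool_pos: [0.5505, 0.2581, 0.1101]
tcp_rot: [1.799, 2.274, 0.399]
wrist_force: [-2.4, -1.6, -4.3]
width: 0.235
```

```bash
python3 - <<'E'
from h import *
print(delta(G,Rq),bot.read_state()["wrist_force"])
E
```

```text
(array([0.01, 0.09, 0.18]), array([-0.13, -0.01,  0.01])) [-2.37756392 -1.61405966 -4.28743197]
```

Close to the seat with low force. I press gently until the collar meets the board.

servo_tool:
  plan:
    - [[0, 0.05, 0.05, 0, 0, 0], [0, 0.05, 0.1, 0, 0, 0], [0, 0.05, 0.15, 0, 0, 0], [0, 0.05, 0.2, 0, 0, 0], [0, 0.05, 0.25, 0, 0, 0], [0, 0.05, 0.3, 0, 0, 0], [0, 0.05, 0.3, 0, 0, 0]]

```text
time: 24.07
tool_pos: [0.5513, 0.2582, 0.1078]
tcp_rot: [1.8, 2.274, 0.397]
wrist_force: [-10.1, -3.2, 5.1]
width: 0.235
```

```bash
python3 - <<'E'
from h import *
print(delta(G,Rq),bot.read_state()["wrist_force"])
for n in("scene",): 
    c=cam(n);g=c["color"][:,:,::-1]
    x,y=(360,160)
    g=cv2.resize(g[y:y+80,x:x+80],None,fx=7,fy=7,interpolation=cv2.INTER_CUBIC)
    cv2.imwrite(f"pics/i_{n}.png",g)
E
```

```text
(array([ 0.01,  0.09, -0.06]), array([-0.21,  0.01,  0.  ])) [-10.05850833  -3.17507598   5.05974623]
```

View pics/i_scene.png

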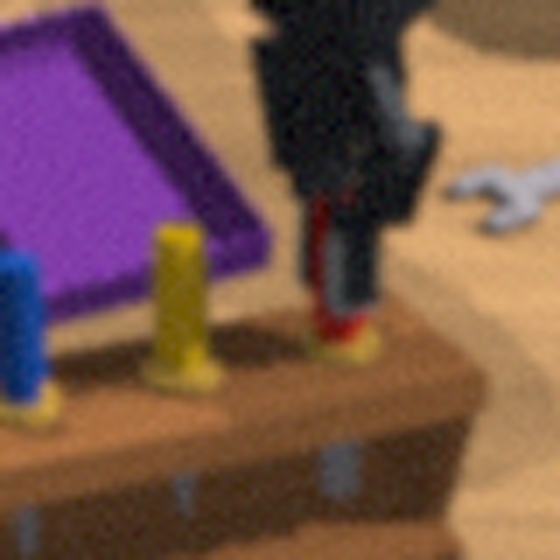

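servo_tool:
  plan:
    - [[0, 0, 0, 0, 0, 0], [0, 0, 0, 0, 0, 0], [0, 0, 0, 0, 0, 0], [0, 0, 0, 0, 0, 0], [0, 0, 0, 0, 0, 0], [0, 0, 0, 0, 0, 0]]
  claw: 5

```text
time: 24.62
tool_pos: [0.5519, 0.2584, 0.1083]
tcp_rot: [1.799, 2.273, 0.398]
wrist_force: [0.3, 0.1, -0.1]
width: 0.582
```

servo_tool:
  plan:
    - [[0, 0, -1.5, 0, 0, 0], [0, 0, -3.5, 0, 0, 0], [0, 0, -6, 0, 0, 0], [0, 0, -9, 0, 0, 0], [0, 0, -12, 0, 0, 0], [0, -4, -15, 0, 0, 0], [0, -9, -18, 0, 0, 0], [0, -15, -20, 0, 0, 0], [0, -15, -20, 0, 0, 0], [0, -15, -20, 0, 0, 0], [0, -15, -20, 0, 0, 0]]

```text
time: 25.53
tool_pos: [0.347, 0.2103, 0.246]
tcp_rot: [1.796, 2.274, 0.403]
wrist_force: [0.1, 0.1, 0.2]
width: 0.584
```

```bash
python3 - <<'E'
from h import *
import pickle
print(bot.read_state()["wrist_force"],bot.read_state()["tool_pos"])
for n in("scene","top"): 
    c=cam(n);g=c["color"][:,:,::-1];c0=pickle.load(open(n+"0.pkl","rb"))["color"][:,:,::-1]
    x,y=(350,160) if n=="scene" else (190,170)
    a=[cv2.resize(q[y:y+80,x:x+100],None,fx=4,fy=4,interpolation=cv2.INTER_CUBIC) for q in(c0,g)]
    cv2.imwrite(f"pics/j_{n}.png",np.hstack(a)); cv2.imwrite(f"pics/k_{n}.png",g)
E
```

```text
[0.14206249 0.0619328  0.20567686] [0.34697047 0.21033349 0.24601485]
```

View pics/j_scene.png

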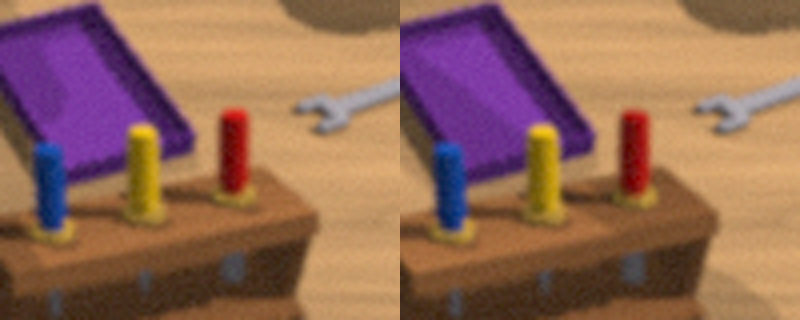

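View pics/j_top.png

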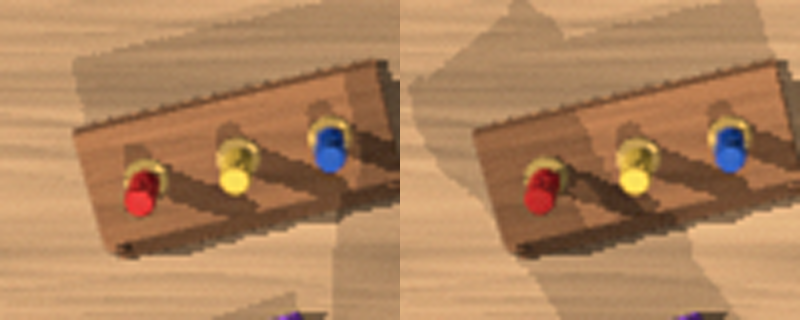

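View pics/k_scene.png

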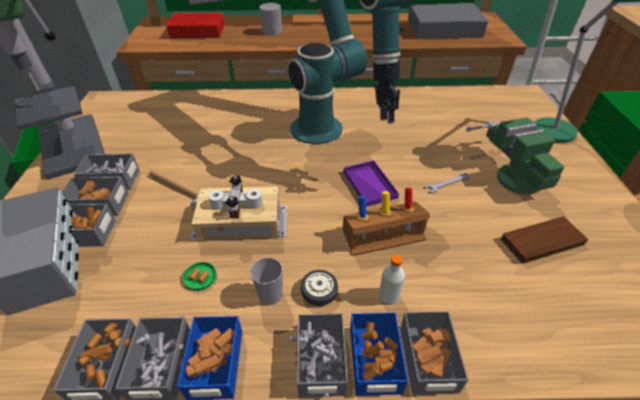

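The red drift is back in its socket within a pixel of its start picture, at (408,198) in the scene view. The blue and yellow tools haven't moved, and the arm is clear. One last check on the sleeve in the tray, then hand in.

```bash
python3 - <<'E'
from h import *
c=cam("scene");cv2.imwrite("pics/l.png",cv2.resize(c["color"][170:245,180:300,::-1],None,fx=6,fy=6,interpolation=cv2.INTER_CUBIC))
E
```

```text
(no output)
```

View pics/l.png

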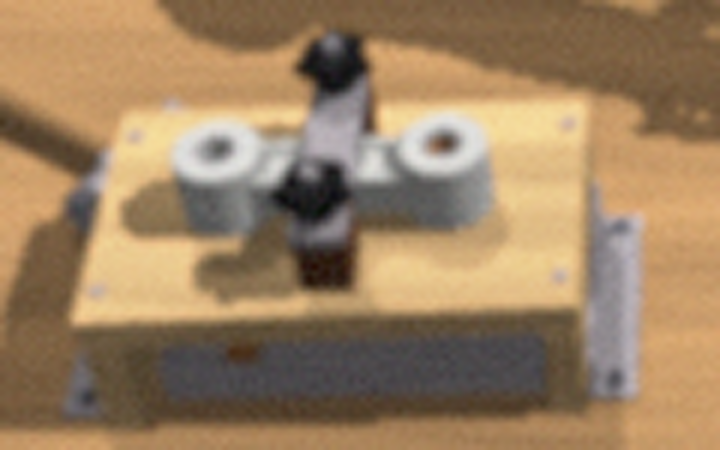

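```bash
python3 - <<'E'
from h import *
c=cam("scene");print(plane(c,220,228.7,.015)); finish_job()
E
```

```text
[ 0.55425587 -0.30049537  0.015     ]
the job is handed in; nothing more can be done
```

I found the loose sleeve in the -y boss (sleeve_2) and pushed it down and out. I then put the red drift back in its own socket and handed the job in at about 26 s of the 72 s allowed.

- **Finding the loose one:** sleeve_1 in the +y boss did not move at about 18 N, so I left it in place. sleeve_2 gave at about 12–14 N. The force dropped to its free value with the nose about 36 mm down, and I went on to about 42 mm before withdrawing. The measured forces stayed far below the 80 N limit.
- **Sleeve in the tray:** the last picture shows the -y bore empty and bronze still in the +y bore. A sleeve is visible low down under the stand, at about x 0.554, y -0.300, in the same place in two pictures about 6 s apart. It is about 37 mm forward of the bore, so it is inside the tray's 52 mm limit, but I worked that out from one camera only. I did not measure the tray itself.
- **Drift:** its collar is on the board, and it matches the start pictures to about a pixel (roughly 3 mm) in both views. It came to rest about 0.6 mm deeper in the gripper's frame than where I had picked it up.
- **Everything else:** the blue and yellow tools look unmoved in both views, and so do the bench items in the scene view. The gripper is clear and reads no force.
- **Camera disagreement:** the two views differed by 1–2 mm at the bores and the drift, and by up to about 5 mm on the drift's socket. I went by feel at the bores and returned the drift to its recorded pick-up pose.

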